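# Prop the parts feeder's hood open and refill its hopper

### The arm

A 7-joint arm with a two-finger parallel gripper is mounted at the origin on the work surface. World frame = base frame: x ahead of the robot, y to its left, z up, the work surface at z = 0. Lengths are in m, angles in rad, forces in N, time in s.
With the tool pointing down it reaches from about 0.425 to 0.95 m from the base axis. Payload 16.7 kg.
Tool frame: the origin (TCP) lies between the finger pads; the fingertips stand 19 mm ahead of it and the grasp point (between the pads) is the TCP; z points along the fingers, y is the line along which they close (so a half turn about z gives the same grasp; the last joint's range is limited). The gripper opens to 94 mm and grips with 3 to 60 N. Pads are 16 mm wide; open, the fingers measure 119 mm over their backs; the gripper's body (75 mm by 177 mm) begins 78 mm behind the grasp point.
Start: joints at [1.06, 0.426, 0.074, 1.606, -0.034, 1.111, -0.067], TCP at [0.238, -0.632, 0.197] pointing down, gripper open.
Joint ranges: [-2.85, 2.85], [-0.5, 2.14], [-1.23, 1.37], [0.21, 2.46], [-1.02, 4.16], [0.16, 2.05], [-2.73, 2.73]. Speed limits (rad/s): [1.89, 1.89, 2.39, 2.39, 3.01, 3.01, 3.01].

### API

Orientations are given as a 3x3 rotation matrix whose columns are the frame's x, y, z axes.
In Python, from station import sense, camera, sign_off, recognise, outline_of, spot_point gives the robot as it stands. The module is installed in compiled form; this text tells all that it offers.
- The arm moves only by the tool arm_command, never from a script. Its argument "motion" is a list of rows, each a list of 5 numbers: the opening, from 0 (shut) to 1 (fully open), then the shift along the tool's x, y, z in m, then the turn about the tool's z in rad. A call has 1 to 20 rows; each row is the pose to reach, as a shift and turn from the pose commanded when the call began, along the tool's axes at that moment; what a row does not reach only later rows make up. A row lasts 1/12 s, in which the tool goes at most 41.7 mm and 7.16 degrees, less where a joint would pass 70% of its speed; a pose out of reach is approached as far as the arm can. A call with a gripper value outside its range is refused whole. The fingers move at their own pace and stop on an object; "grip_force" is the grip in N (left out, the last holds). Time passes only in rows, so rows that repeat a pose let the fingers close. It gives the time, the measured TCP pose, the force, the opening and the grip force at its end, in the units of the state.
- sense(): the state, without advancing time (a new reading comes with each control period).
- camera(name): name is "scene" or "top" or "wrist"; returns a dict with "img" (480x640x3 uint8, blue, green, red), "mtx" (3x3 intrinsics, pixels), "rvec" (rotation vector, rad) and "tvec" (3), from world to camera coordinates, as OpenCV has them. Camera axes: x right, y down, z forward; pixel columns grow to the right and rows downward; lengths in m; the calibration is good to about 2 mm. A picture is of the moment at which its call begins. There is no depth.
- sign_off(): hands the job in; it is judged then, once.
Trained networks look in the newest picture that a camera, given by its name, has taken for a name from the list of things; names that differ only in an ending like _2 or _b are one class to them, and where a whole thing is asked for, a point or a joint stands for the part that bears it (a point fixed in the world has none). Each returns a list of dicts, best first, with "confidence" (0 to 1); they miss things now and then, are a little off and sometimes report something else, mostly with a low value. They report only what shows in the picture. A call takes as long as a camera call. They do not tell look-alikes from the thing itself.
- recognise(target, camera): "at" ([x, y, z] in m, in world coordinates, good to about 4 mm: the middle of the surface that is visible of it).
- outline_of(target, camera): "region" (480x640 bool, what is visible of it).
- spot_point(target, camera): "at" ([x, y, z] in m, in world coordinates, good to about 4 mm: a listed point, or the origin of a listed thing).
The state is a dict: "clock": time; "joint_pos": joint angles; "dq": joint speeds; "tau": joint torques, N m; "tool_pos": TCP position; "tool_rot": TCP orientation; "wrist_force": force on the tool from outside, world axes, zero at the start; "torque": the same for the moment, N m; "finger_gap": finger opening in m; "grip_force": force on a finger pad.
Only numpy, scipy, OpenCV 4.12 (cv2) and the standard library are available. Lean on these libraries where they do the work, as an engineer would, in place of code of your own. Each camera call takes 0.05 s, during which the arm holds its last target. There are 200 camera calls.

### The job

The parts feeder has run empty: first lay every part carrier that lies on its hood flat in the grey tray. Then lift the hood by its bar until it leans back against its stop, swing the prop rod up to its end stop, and bring the hood back down onto the rod so that the rod's tip sits in the hood's socket and holds it open. Finally pour all the spacers from the cup into the hopper and stand the empty cup upright in the middle of its black mat, without disturbing the lens barrel, the bottle or the screwdriver.

Things in the scene. Friction and masses are not known exactly. Their poses are not given: they have to be found in the camera images.
- feeder: The parts feeder: white open-topped housing 160 (x) x 210 (y) x 90 mm high, walls 8 mm, hopper floor 30 mm above the table. Origin: centre of its underside on the table; z up, y towards the hinge side of the hood, x towards the side with the prop rod. It stands at the robot's left, turned by up to 0.12 rad, and is fixed.
- hood (a joint): Angle of the hood (rad): 0 shut and level, 1.75 leaning back past upright against its back stop, where it stays by itself; between 0 and about 1.5 it falls shut if let go unless the prop rod holds it. Propped on the rod it reads 1.40. Hood: aluminium plate 160 x 210 x 10 mm, 350 g, top face 108 mm above the table when shut, hinge line along the feeder's x at feeder y = +105 mm, height 96 mm (point hood_hinge).
- hood_hinge (a point): Middle of the hood's hinge line, fixed to the hood; the hood turns about its own x through here, and its y axis runs from the handle towards the hinge.
- hood_bar (a point): Middle of the hood's handle: round dark bar 12 mm thick, 100 mm long along the feeder's x, on two arms (90 mm apart) that hold it 40 mm outside the hood's free edge, in the hood's plane; 250 mm from the hinge line; 102 mm above the table when shut.
- socket (a point): The socket at the hood's underside, on a dark tab beyond the hood's +x edge (feeder x = 125 mm): a pocket with a 24 mm mouth open downwards, 170 mm from the hinge line. The point is where the rod's tip centre sits when seated.
- rod (a joint): Angle of the prop rod (rad): 0 stowed level along the feeder's +x side, tip towards the hinge side; grows as it swings up to its end stop at 0.87, where it stands right under the socket. Stiff pivot: it stays where it is left (about 1.5 N at the ball moves it). It turns in the feeder's y-z plane at feeder x = 125 mm.
- rod_pivot (a point): Pivot of the prop rod, on the feeder at x = 125, y = -75, z = 85 mm.
- rod_ball (a point): Centre of the black ball grip, 24 mm across, on the 10 mm steel prop rod, 100 mm from its pivot. The feeder's wall is 45 mm away.
- rod_tip (a point): Centre of the rod's round tip (12 mm), 234 mm from the pivot.
- tray: Grey open tray at the robot's right, 180 (x) x 250 (y) x 35 mm high, walls 4 mm, floor 4 mm thick. Origin: centre of its underside. Fixed, empty at the start.
- cup: White open straight cup, 60 mm outer diameter, 90 mm high, wall 3 mm, floor 5 mm, 120 g; holds the spacers, heaped no higher than 50 mm; they slide out readily once it is tipped to about 110 degrees. Origin: centre of its underside; z towards the mouth.
- mat: Thin round black mat, 120 mm across and 1 mm thick, on which the cup stands at the start. Origin: its centre. It does not move.
- carrier0: Part carrier: dark steel block 60 (x) x 40 (y) x 30 mm with two round nests on top, 150 g, lying on the shut hood with its 60 mm length roughly along the feeder's x; there may be one to three, an absent one reads None. Origin: centre of its underside.
- carrier1: Part carrier: dark steel block 60 (x) x 40 (y) x 30 mm with two round nests on top, 150 g, lying on the shut hood with its 60 mm length roughly along the feeder's x; there may be one to three, an absent one reads None. Origin: centre of its underside.
- carrier2: Part carrier: dark steel block 60 (x) x 40 (y) x 30 mm with two round nests on top, 150 g, lying on the shut hood with its 60 mm length roughly along the feeder's x; there may be one to three, an absent one reads None. Origin: centre of its underside.
- spacer0: Loose aluminium spacer, a cylinder 20 mm across and 18 mm high, 15 g, in the cup at the start; four to six are there, an absent one reads None. Origin: centre of one end face.
- spacer1: Loose aluminium spacer, a cylinder 20 mm across and 18 mm high, 15 g, in the cup at the start; four to six are there, an absent one reads None. Origin: centre of one end face.
- spacer2: Loose aluminium spacer, a cylinder 20 mm across and 18 mm high, 15 g, in the cup at the start; four to six are there, an absent one reads None. Origin: centre of one end face.
- spacer3: Loose aluminium spacer, a cylinder 20 mm across and 18 mm high, 15 g, in the cup at the start; four to six are there, an absent one reads None. Origin: centre of one end face.
- spacer4: Loose aluminium spacer, a cylinder 20 mm across and 18 mm high, 15 g, in the cup at the start; four to six are there, an absent one reads None. Origin: centre of one end face.
- spacer5: Loose aluminium spacer, a cylinder 20 mm across and 18 mm high, 15 g, in the cup at the start; four to six are there, an absent one reads None. Origin: centre of one end face.
- lens: Bystander: standing lens barrel, 52 mm across, 80 mm high. Origin: its underside.
- flux: Bystander: standing bottle, 44 mm across, 110 mm high. Origin: its underside.
- driver: Bystander: screwdriver with a red handle, lying on the table beyond the tray. Origin: its underside.
Things that resemble listed ones, but are neither listed nor needed, are in the scene too. What is shaped like the carrier1 but orange is not meant.

How it is judged:
By the outcome, as a careful person would: the job done as asked, in the order asked, and still so for the second after the job is handed in, with the robot touching nothing.
Of carrier0, carrier1, carrier2 only 1 to 3 are there at a start; the rules pass over those that are not, and their reading is None.
Of spacer0, spacer1, spacer2, spacer3, spacer4, spacer5 only 4 to 6 are there at a start; the rules pass over those that are not, and their reading is None.
At some moment in a run one of cup may be knocked a few centimetres aside while the robot is not near it.
It also fails if it takes over 210 s, if anything falls off the work surface, if the arm or the gripper's body presses on something with over 40 N, if the wrist force passes 120 N, or if a joint passes its speed limit or range.

## Working session

There is one attempt and no reset: what is moved stays moved. The work goes in short steps, Python scripts to look and compute and a tool call to move; the robot and the scene stay as the last step left them, time stands still between calls to the robot, and variables do not carry over. Pictures are saved under pics/ and viewed, at most 14 in all, crops included, and the job is handed in when it is done.

Besides the shell and the picture viewer there is one more tool, called after "Emit:" as name([rows], argument=value, ...), one row to a line, values as JSON. arm_command: Moves the arm, as the interface text tells. Its arguments: {"type":"object","properties":{"motion":{"type":"array"},"grip_force":{"type":"number"}},"required":["motion"]}

```bash
mkdir -p pics; ls; python3 - <<'E'
from station import *
import cv2,numpy as np
s=sense()
print({k:np.round(v,3).tolist() for k,v in s.items()})
for c in ["scene","top"]:
    im=camera(c); cv2.imwrite(f"pics/{c}0.png",im["img"])
    print(c,np.round(im["rvec"],3),np.round(im["tvec"],3),im["mtx"][0,0])
    for t in ["feeder","tray","cup","mat","carrier0","lens","flux","driver","hood_hinge","hood_bar","socket","rod_pivot","rod_ball","rod_tip"]:
        for f in ([spot_point] if t!="carrier0" else [spot_point,recognise]):
            try: print(t,f.__name__,[(np.round(d["at"],3).tolist(),round(d["confidence"],2)) for d in f(t,c)])
            except Exception as e: print(t,e)
E
```

```text
pics
{'clock': 0.0, 'joint_pos': [1.06, 0.427, 0.074, 1.607, -0.034, 1.111, -0.067], 'dq': [-0.0, 0.001, 0.0, 0.002, -0.0, -0.001, 0.0], 'tau': [-0.001, -93.585, 3.666, -45.419, -0.049, 0.02, 0.0], 'tool_pos': [0.238, -0.631, 0.196], 'tool_rot': [[0.936, 0.353, -0.001], [0.353, -0.936, 0.001], [-0.0, -0.001, -1.0]], 'wrist_force': [-1.17, -0.552, 0.909], 'torque': [-0.015, -0.007, -0.048], 'grip_force': 0.0, 'finger_gap': 0.094}
scene [ 1.987  1.822 -0.529] [-0.056 -0.397  1.457] 470.49834825850434
feeder call [([0.521, 0.18, 0.001], 0.61)]
tray call [([0.479, -0.334, 0.007], 0.97), ([0.379, -0.143, 0.001], 0.54)]
cup call [([0.54, -0.064, 0.0], 0.81)]
mat call [([0.524, -0.069, 0.003], 0.63)]
carrier0 call [([0.505, 0.113, 0.105], 0.78), ([0.537, 0.18, 0.106], 0.66), ([0.529, 0.238, 0.108], 0.59), ([0.361, 0.191, -0.0], 0.56)]
carrier0 call [([0.549, 0.177, 0.133], 0.9), ([0.517, 0.117, 0.136], 0.7), ([0.539, 0.232, 0.137], 0.67), ([0.362, 0.192, 0.03], 0.66)]
lens call [([0.69, -0.089, 0.002], 0.69)]
flux call [([0.377, -0.143, -0.0], 0.88)]
driver call [([0.708, -0.279, -0.0], 0.8
[... 898 characters left out ...]
, 0.14], 0.84), ([0.362, 0.185, 0.026], 0.79), ([0.535, 0.177, 0.14], 0.65), ([0.509, 0.118, 0.138], 0.64)]
lens call [([0.691, -0.091, -0.002], 0.79)]
flux call [([0.377, -0.142, 0.002], 0.59)]
driver call [([0.709, -0.28, 0.002], 0.76)]
hood_hinge call [([0.532, 0.285, 0.098], 0.83), ([0.64, 0.102, 0.092], 0.55)]
hood_bar call [([0.536, -0.065, -0.004], 0.69), ([0.506, 0.118, 0.108], 0.65), ([0.504, 0.038, 0.1], 0.61)]
socket call [([0.643, 0.102, 0.091], 0.59)]
rod_pivot call [([0.552, -0.068, 0.005], 0.37)]
rod_ball call [([0.532, -0.059, 0.021], 0.62), ([0.651, 0.191, 0.085], 0.6), ([0.639, 0.102, 0.091], 0.26)]
rod_tip call [([0.52, 0.183, -0.001], 0.72), ([0.661, 0.326, 0.088], 0.55)]
```

View pics/scene0.png

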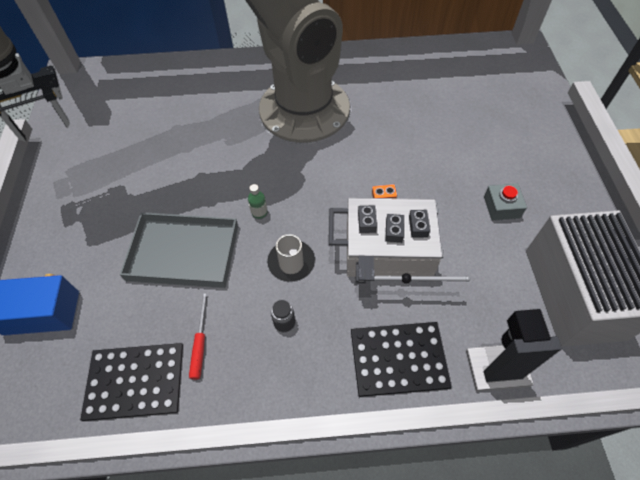

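View pics/top0.png

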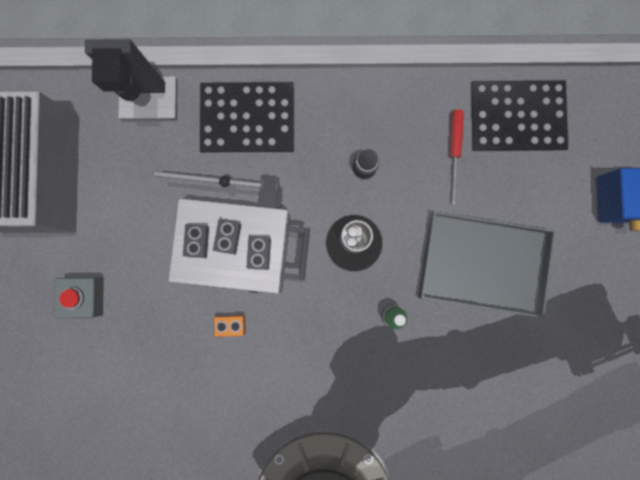

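The scene view shows three dark carriers on the hood at about (367,218), (395,227) and (419,222). The orange decoy lies on the table at (384,190). The cup stands on its mat at (290,252), the tray is at (180,250), and the rod with its ball is at (406,278). The top view agrees, with carriers at (195,240), (227,236) and (258,252) and a lens, bottle and driver that stay clear. The network points fit a feeder at about (0.52, 0.18) turned about -0.12 rad. I'll get the carrier and tray yaws next.

```bash
cat > h.py <<'E'
from station import *
import cv2,numpy as np
F0=np.array([0.5205,0.180]); YAW=-0.12
def fw(x,y):  # feeder mm -> world m
    c,s=np.cos(YAW),np.sin(YAW); return F0+np.array([c*x-s*y,s*x+c*y])/1000
def plane(uv,im,z):
    R,_=cv2.Rodrigues(im["rvec"]); t=np.ravel(im["tvec"])
    d=(R.T@np.linalg.solve(im["mtx"],np.c_[uv,np.ones(len(uv))].T)).T; c=-R.T@t
    return c+d*((z-c[2])/d[:,2:])
def rect(region,im,z):
    cs,_=cv2.findContours(region.astype(np.uint8),cv2.RETR_EXTERNAL,cv2.CHAIN_APPROX_NONE)
    p=plane(max(cs,key=cv2.contourArea)[:,0,:].astype(float),im,z)[:,:2]
    b=cv2.boxPoints(cv2.minAreaRect((p*1000).astype(np.float32)))
    e=max(b[1]-b[0],b[2]-b[1],key=np.linalg.norm)
    a=np.arctan(e[1]/e[0]) if e[0] else np.pi/2
    return b.mean(0),sorted([np.linalg.norm(b[1]-b[0]),np.linalg.norm(b[2]-b[1])]),a
def go(x,y,z,a=None,base=None):
    """shift in present tool axes to world x,y,z with tool y at world angle a (mod pi)"""
    s=sense(); R=s["tool_rot"]; d=R.T@(np.array([x,y,z])-s["tool_pos"])
    cur=np.arctan2(R[1,1],R[0,1]); t=0
    if a is not None: t=-((a-cur+np.pi/2)%np.pi-np.pi/2)
    print("go",np.round(d,4),"turn",round(t,3))
def wr(v): # world shift to tool axes
    return np.round(sense()["tool_rot"].T@np.array(v),4)
E
python3 - <<'E'
from h import *
im=camera("top")
for t,z in [("carrier0",.138),("tray",.035),("hood",.108)]:
    for d in outline_of(t,"top"):
        c,l,a=rect(d["region"],im,z); print(t,round(d["confidence"],2),np.round(c),np.round(l),round(float(a),3))
go(0.532,0.235,0.25,-.12)
E
```

```text
carrier0 0.94 [537. 176.] [45. 61.] -0.194
carrier0 0.9 [507. 118.] [42. 60.] -0.064
carrier0 0.87 [530. 233.] [45. 60.] -0.08
carrier0 0.61 [375. 171.] [38. 57.] 1.566
carrier0 0.55 [543. -54.] [17. 17.] -0.009
tray 0.75 [ 485. -334.] [182. 261.] 1.403
tray 0.55 [ 379. -144.] [43. 50.] 0.778
hood 0.6 [550. 153.] [221. 256.] 1.458
go [ 0.5807 -0.7071 -0.0534] turn -1.09
```

Emit:
arm_command([
  [1,0.36,-0.217,-0.054,-0.5],
  [1,0.36,-0.217,-0.054,-0.5],
  [1,0.36,-0.217,-0.054,-0.5],
  [1,0.36,-0.217,-0.054,-0.5],
  [1,0.36,-0.217,-0.054,-0.5],
  [1,0.36,-0.217,-0.054,-0.5],
  [1,0.36,-0.217,-0.054,-0.5],
  [1,0.36,-0.217,-0.054,-0.5],
  [1,0.36,-0.217,-0.054,-0.5],
  [1,0.36,-0.217,-0.054,-0.5],
  [1,0.581,-0.707,-0.054,-1.13],
  [1,0.581,-0.707,-0.054,-1.13],
  [1,0.581,-0.707,-0.054,-1.13],
  [1,0.581,-0.707,-0.054,-1.13],
  [1,0.581,-0.707,-0.054,-1.13],
  [1,0.581,-0.707,-0.054,-1.13],
  [1,0.581,-0.707,-0.054,-1.13],
  [1,0.581,-0.707,-0.054,-1.13],
  [1,0.581,-0.707,-0.054,-1.13],
  [1,0.581,-0.707,-0.054,-1.13],
], grip_force=20)

```text
clock: 3.47
tool_pos: [0.5232, 0.1106, 0.2508]
tool_rot: [[0.08, 0.997, 0.001], [0.997, -0.08, -0.0], [-0.0, 0.001, -1.0]]
wrist_force: [1.4, -0.0, 0.1]
finger_gap: 0.0938
grip_force: 0.0
```

Emit:
arm_command([
  [1,0,0,0,0],
  [1,0,0,0,0],
])

```text
clock: 3.63
tool_pos: [0.5231, 0.1112, 0.2505]
tool_rot: [[0.076, 0.997, 0.0], [0.997, -0.076, 0.001], [0.001, 0.0, -1.0]]
wrist_force: [-1.9, -1.3, 0.7]
finger_gap: 0.0942
grip_force: 0.0
```

```bash
python3 - <<'E'
from h import *
s=sense(); print(s["clock"],np.round(s["tool_pos"],4),np.round(s["joint_pos"],2),np.round(s["tool_rot"],3).tolist())
go(0.531,0.234,0.25,-.09)
im=camera("wrist"); cv2.imwrite("pics/w1.png",im["img"])
for d in spot_point("carrier0","wrist"): print(np.round(d["at"],3),round(d["confidence"],2))
for d in outline_of("carrier0","wrist"):
    c,l,a=rect(d["region"],im,.138); print(round(d["confidence"],2),np.round(c),np.round(l),round(float(a),3))
E
```

```text
3.6333 [0.5231 0.1112 0.2505] [ 0.17  0.19 -0.57  1.83  0.11  1.15 -0.51] [[0.076, 0.997, 0.0], [0.997, -0.076, 0.001], [0.001, 0.0, -1.0]]
go [ 0.123  -0.0015  0.0005] turn 0.014
[0.537 0.178 0.106] 0.85
[0.528 0.236 0.11 ] 0.81
[ 0.362  0.189 -0.003] 0.8
[0.509 0.122 0.104] 0.7
0.94 [535. 179.] [41. 60.] -0.196
0.83 [528. 236.] [42. 61.] -0.076
0.71 [408. 191.] [37. 45.] -1.556
0.7 [505. 123.] [43. 59.] -0.072
```

Emit:
arm_command([
  [1,0.009,-0.018,0.04,0],
  [1,0.009,-0.018,0.08,0],
  [1,0.009,-0.018,0.11,0],
  [1,0.009,-0.018,0.119,0],
  [1,0.009,-0.018,0.119,0],
  [1,0.009,-0.018,0.119,0],
  [0.5,0.009,-0.018,0.119,0],
  [0.5,0.009,-0.018,0.119,0],
  [0.5,0.009,-0.018,0.119,0],
  [0.5,0.009,-0.018,0.119,0],
  [0.5,0.009,-0.018,0.119,0],
  [0.5,0.009,-0.018,0.1,0],
  [0.5,0.009,-0.018,0.06,0],
  [0.5,0.009,-0.018,0.02,0],
  [0.5,0.009,-0.018,0,0],
  [0.5,0.009,-0.018,0,0],
], grip_force=25)

```text
clock: 5.12
tool_pos: [0.5082, 0.1199, 0.2553]
tool_rot: [[0.08, 0.997, 0.007], [0.997, -0.08, 0.001], [0.002, 0.007, -1.0]]
wrist_force: [0.2, 0.1, -0.3]
finger_gap: 0.0469
grip_force: 0.0
```

```bash
python3 - <<'E'
from h import *
for p in [(.4975,-.262),(.485,-.336),(.4725,-.41)]:
    go(*p,.2,-.168)
E
```

```text
go [-0.3817  0.0196  0.0548] turn 0.088
go [-0.4564  0.013   0.0547] turn 0.088
go [-0.5312  0.0065  0.0545] turn 0.088
```

```bash
python3 - <<'E'
from h import *
s=sense(); print(s["finger_gap"],s["grip_force"],s["wrist_force"])
im=camera("wrist"); cv2.imwrite("pics/w2.png",im["img"])
for d in spot_point("carrier0","wrist"): print(np.round(d["at"],3),round(d["confidence"],2))
for d in outline_of("carrier0","wrist"):
    c,l,a=rect(d["region"],im,.138); print(round(d["confidence"],2),np.round(c),np.round(l),round(float(a),3))
E
```

```text
0.046931480597076816 0.0 [ 0.18823505  0.1259117  -0.34556358]
[0.536 0.179 0.106] 0.7
[0.533 0.236 0.111] 0.65
[ 0.36   0.19  -0.004] 0.65
[0.508 0.12  0.104] 0.64
0.83 [535. 179.] [40. 60.] -0.182
0.76 [528. 236.] [41. 60.] -0.066
0.76 [403. 194.] [35. 44.] -1.542
0.71 [505. 123.] [44. 61.] -0.082
```

View pics/w2.png

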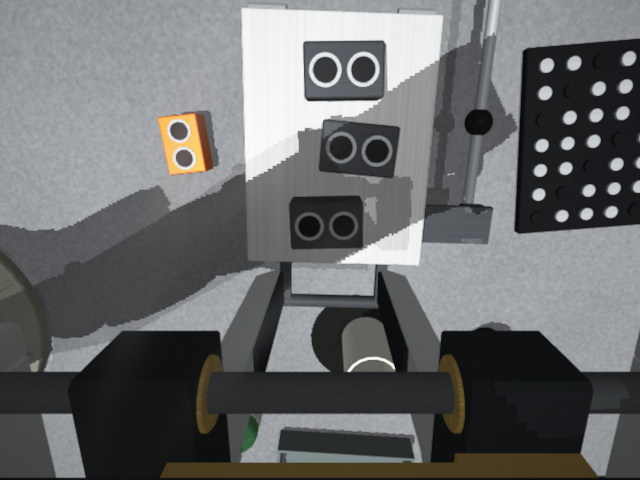

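The picture shows all three carriers still on the hood, at (326,222), (359,148) and (344,70). The fingers closed too slowly and lifted without one. I'll repeat it in smaller steps.

Emit:
arm_command([
  [1,0,0,0,0],
  [1,0,0,0,0],
  [1,0,0,0,0],
  [1,0,0,0.04,0],
  [1,0,0,0.08,0],
  [1,0,0,0.11,0],
  [1,0,0,0.119,0],
  [1,0,0,0.119,0],
  [1,0,0,0.119,0],
  [1,0,0,0.119,0],
])

```text
clock: 6.1
tool_pos: [0.5073, 0.1196, 0.1332]
tool_rot: [[0.08, 0.997, 0.002], [0.997, -0.08, 0.001], [0.001, 0.002, -1.0]]
wrist_force: [-1.0, 0.4, 0.5]
finger_gap: 0.094
grip_force: 0.0
```

Emit:
arm_command([
  [0.5,0,0,0,0],
  [0.5,0,0,0,0],
  [0.5,0,0,0,0],
  [0.5,0,0,0,0],
  [0.5,0,0,0,0],
  [0.5,0,0,0,0],
])

```text
clock: 6.6
tool_pos: [0.5063, 0.1191, 0.1316]
tool_rot: [[0.08, 0.997, 0.0], [0.997, -0.08, 0.0], [0.0, 0.0, -1.0]]
wrist_force: [0.1, 0.1, -0.9]
finger_gap: 0.0574
grip_force: 0.0
```

Emit:
arm_command([
  [0.3,0,0,0,0],
  [0.3,0,0,0,0],
  [0.3,0,0,0,0],
  [0.3,0,0,0,0],
])

```text
clock: 6.93
tool_pos: [0.5062, 0.1191, 0.1314]
tool_rot: [[0.08, 0.997, -0.0], [0.997, -0.08, 0.0], [0.0, -0.0, -1.0]]
wrist_force: [0.0, -0.3, -0.3]
finger_gap: 0.0305
grip_force: 0.0
```

```bash
python3 - <<'E'
from h import *
im=camera("scene"); cv2.imwrite("pics/s2.png",cv2.resize(im["img"][150:330,250:490],(800,600)))
E
```

```text
(no output)
```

View pics/s2.png

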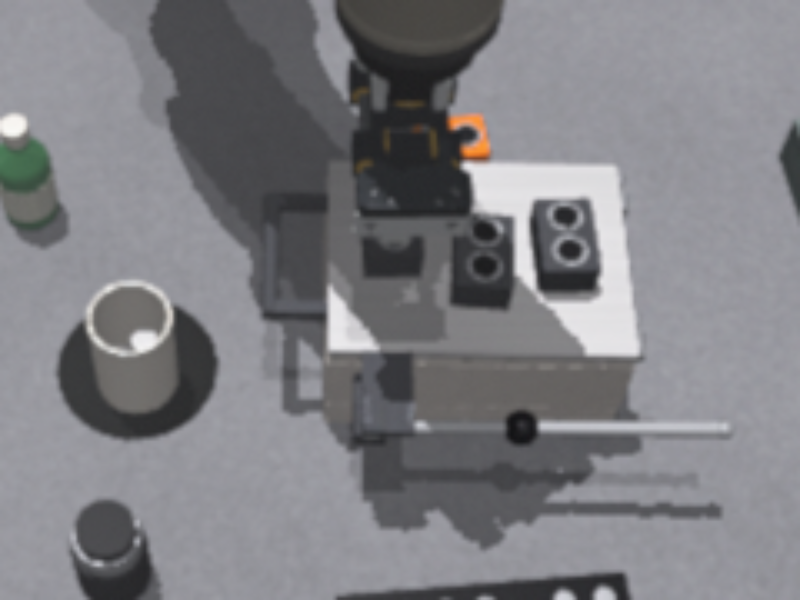

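```bash
python3 - <<'E'
from h import *
s=sense(); p=s["tool_pos"]; R=s["tool_rot"]
im0=camera("scene");im1=camera("wrist");cv2.imwrite("pics/w3.png",im1["img"])
pts=np.array([p,p+R[:,2]*.019,p+R[:,1]*.015+R[:,2]*.019,p-R[:,1]*.015+R[:,2]*.019])
for im in(im0,im1): print(np.round(cv2.projectPoints(pts,im["rvec"],im["tvec"],im["mtx"],None)[0][:,0],0).tolist())
print(s["finger_gap"])
E
```

```text
[[367.0, 216.0], [366.0, 221.0], [367.0, 226.0], [366.0, 216.0]]
[[332.0, 281.0], [332.0, 268.0], [358.0, 268.0], [306.0, 268.0]]
0.029444189037835942
```

View pics/w3.png

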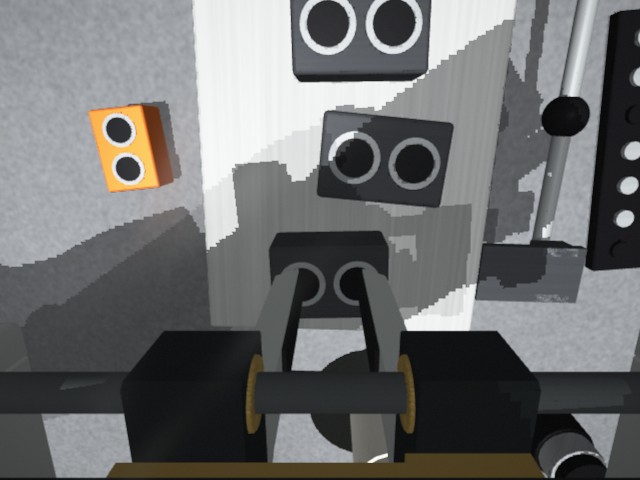

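The fingers, at about (300,265) and (362,265), appear above the carrier's top rather than beside it. So I'll open them and feel downwards in small steps.

Emit:
arm_command([
  [1,0,0,0,0],
  [1,0,0,0,0],
  [1,0,0,0,0],
  [1,0,0,0,0],
  [1,0,0,0,0],
  [1,0,0,0,0],
  [1,0,0,0,0],
  [1,0,0,0,0],
  [1,0,0,0,0],
  [1,0,0,0,0],
  [1,0,0,0,0],
])

```text
clock: 8.0
tool_pos: [0.5062, 0.1191, 0.1314]
tool_rot: [[0.08, 0.997, 0.0], [0.997, -0.08, 0.0], [0.0, -0.0, -1.0]]
wrist_force: [-0.5, -0.4, -0.3]
finger_gap: 0.0936
grip_force: 0.0
```

Emit:
arm_command([
  [1,0,0,0.003,0],
  [1,0,0,0.006,0],
  [1,0,0,0.006,0],
])

```text
clock: 8.25
tool_pos: [0.5058, 0.1189, 0.1247]
tool_rot: [[0.08, 0.997, -0.001], [0.997, -0.08, -0.0], [-0.0, -0.001, -1.0]]
wrist_force: [-0.3, 0.2, -0.3]
finger_gap: 0.094
grip_force: 0.0
```

Emit:
arm_command([
  [1,0,0,0.004,0],
  [1,0,0,0.008,0],
  [1,0,0,0.008,0],
])

```text
clock: 8.5
tool_pos: [0.5057, 0.1189, 0.1165]
tool_rot: [[0.08, 0.997, -0.001], [0.997, -0.08, -0.0], [-0.0, -0.001, -1.0]]
wrist_force: [0.0, 0.4, -1.1]
finger_gap: 0.0937
grip_force: 0.0
```

```bash
python3 - <<'E'
from h import *
s=sense(); print(s["tool_pos"],s["wrist_force"])
im1=camera("wrist");cv2.imwrite("pics/w4.png",cv2.resize(im1["img"][180:400,200:500],(800,587)))
E
```

```text
[0.50574854 0.11891349 0.11649896] [ 0.01234315  0.38511058 -1.08639124]
```

View pics/w4.png

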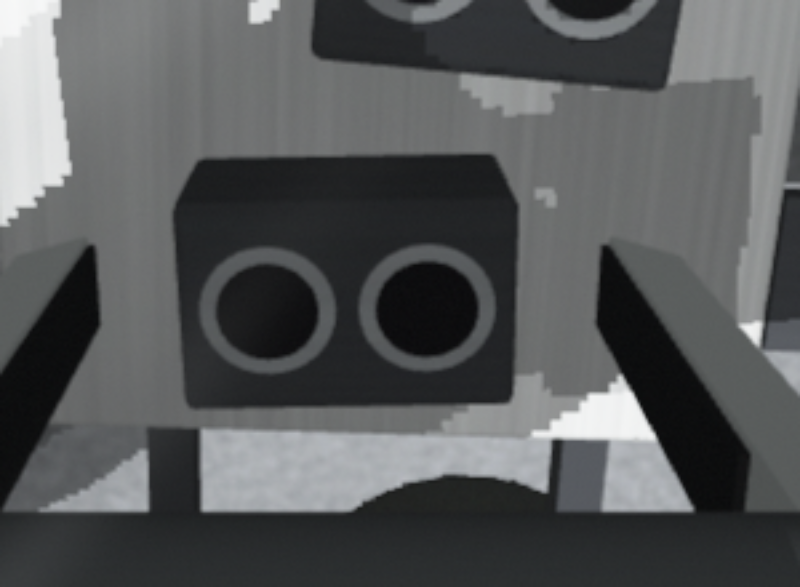

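The tips are now just below the carrier's top, so the real fingertip height is over 20 mm above what the reading implies. I'll keep feeling downwards.

Emit:
arm_command([
  [1,0,0,0.004,0],
  [1,0,0,0.008,0],
  [1,0,0,0.008,0],
])

```text
clock: 8.8
tool_pos: [0.5058, 0.1189, 0.1086]
tool_rot: [[0.08, 0.997, -0.001], [0.997, -0.08, -0.0], [-0.0, -0.001, -1.0]]
wrist_force: [-0.6, 0.8, -0.6]
finger_gap: 0.0939
grip_force: 0.0
```

Emit:
arm_command([
  [0.5,0,0,0,0],
  [0.5,0,0,0,0],
  [0.5,0,0,0,0],
  [0.5,0,0,0,0],
  [0.5,0,0,0,0],
  [0.5,0,0,0,0],
  [0.5,0,0,0,0],
])

```text
clock: 9.38
tool_pos: [0.5062, 0.1191, 0.1095]
tool_rot: [[0.08, 0.997, 0.0], [0.997, -0.08, 0.0], [0.0, 0.0, -1.0]]
wrist_force: [-1.1, -0.1, 1.4]
finger_gap: 0.0597
grip_force: 24.9
```

Emit:
arm_command([
  [0.5,0,0,-0.04,0],
  [0.5,0,0,-0.08,0],
  [0.5,0,0,-0.11,0],
  [0.5,-0.381,0.022,-0.11,0.088],
  [0.5,-0.381,0.022,-0.11,0.088],
  [0.5,-0.381,0.022,-0.11,0.088],
  [0.5,-0.381,0.022,-0.11,0.088],
  [0.5,-0.381,0.022,-0.11,0.088],
  [0.5,-0.381,0.022,-0.11,0.088],
  [0.5,-0.381,0.022,-0.11,0.088],
  [0.5,-0.381,0.022,-0.11,0.088],
  [0.5,-0.381,0.022,-0.11,0.088],
  [0.5,-0.381,0.022,-0.11,0.088],
  [0.5,-0.381,0.022,-0.11,0.088],
  [0.5,-0.381,0.022,-0.07,0.088],
  [0.5,-0.381,0.022,-0.03,0.088],
  [0.5,-0.381,0.022,0.01,0.088],
  [0.5,-0.381,0.022,0.04,0.088],
  [0.5,-0.381,0.022,0.06,0.088],
  [0.5,-0.381,0.022,0.06,0.088],
])

```text
clock: 11.05
tool_pos: [0.4954, -0.2602, 0.0454]
tool_rot: [[0.166, 0.986, -0.006], [0.986, -0.166, 0.003], [0.002, -0.006, -1.0]]
wrist_force: [-0.9, 0.4, -2.5]
finger_gap: 0.0598
grip_force: 24.9
```

```bash
python3 - <<'E'
from h import *
s=sense(); print(s["tool_pos"],s["wrist_force"],s["finger_gap"],s["grip_force"])
im=camera("wrist"); print(im["mtx"][0,0])
go(.4975,-.262,.01,-.168)
i0=camera("scene")
cv2.imwrite("pics/s3.png",np.hstack([cv2.resize(i0["img"][170:320,90:310],(440,300)),cv2.resize(im["img"],(400,300))[:, :360]]))
E
```

```text
[ 0.49537409 -0.26022329  0.0454269 ] [-0.92315579  0.40364989 -2.45363637] 0.05979738949002097 24.943682849407196
385.40032260202275
go [-0.001   0.0012  0.0379] turn 0.001
```

View pics/s3.png

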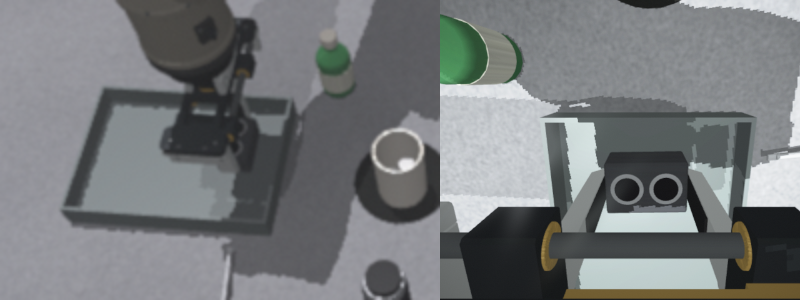

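The carrier is held squarely between the fingers over the tray (wrist part of the picture, at (645,190)), and the tray walls are clear. Next I lower it.

Emit:
arm_command([
  [0.5,-0.001,0.001,0.02,0],
  [0.5,-0.001,0.001,0.032,0],
  [0.5,-0.001,0.001,0.037,0],
  [0.5,-0.001,0.001,0.037,0],
  [0.5,-0.001,0.001,0.037,0],
  [0.5,-0.001,0.001,0.037,0],
])

```text
clock: 11.65
tool_pos: [0.499, -0.2638, 0.0133]
tool_rot: [[0.167, 0.986, 0.001], [0.986, -0.167, -0.0], [-0.0, 0.001, -1.0]]
wrist_force: [-0.4, -0.7, -1.2]
finger_gap: 0.0595
grip_force: 24.9
```

Emit:
arm_command([
  [0.5,0,0,0.002,0],
  [0.5,0,0,0.004,0],
  [0.5,0,0,0.004,0],
])

```text
clock: 11.9
tool_pos: [0.4984, -0.2636, 0.0083]
tool_rot: [[0.167, 0.986, -0.0], [0.986, -0.167, -0.0], [-0.0, -0.0, -1.0]]
wrist_force: [0.0, -0.4, -2.1]
finger_gap: 0.0599
grip_force: 24.9
```

Emit:
arm_command([
  [0.5,0,0,0.0015,0],
  [0.5,0,0,0.0025,0],
  [0.5,0,0,0.0025,0],
])

```text
clock: 12.15
tool_pos: [0.4983, -0.2636, 0.0056]
tool_rot: [[0.167, 0.986, -0.0], [0.986, -0.167, 0.0], [0.0, -0.0, -1.0]]
wrist_force: [-0.1, 0.6, -0.8]
finger_gap: 0.0602
grip_force: 24.9
```

Emit:
arm_command([
  [1,0,0,0,0],
  [1,0,0,0,0],
  [1,0,0,0,0],
  [1,0,0,0,0],
  [1,0,0,0,0],
  [1,0,0,-0.03,0],
  [1,0,0,-0.07,0],
  [1,0,0,-0.11,0],
  [1,0,0,-0.15,0],
  [1,0,0,-0.18,0],
])

```text
clock: 12.98
tool_pos: [0.499, -0.2637, 0.1894]
tool_rot: [[0.167, 0.986, 0.002], [0.986, -0.167, -0.001], [-0.001, 0.002, -1.0]]
wrist_force: [0.7, -0.5, -0.4]
finger_gap: 0.094
grip_force: 0.0
```

```bash
python3 - <<'E'
from h import *
s=sense(); print(s["tool_pos"],s["wrist_force"],s["finger_gap"],s["grip_force"])
im=camera("wrist")
for d in spot_point("carrier0","wrist"): print(np.round(d["at"],3),round(d["confidence"],2))
im=camera("top")
for d in spot_point("cup","top"): print("cup",np.round(d["at"],3),round(d["confidence"],2))
go(.536,.179,.22,-.19)
E
```

```text
[ 0.49895365 -0.26370215  0.18937958] [ 0.72328576 -0.51315886 -0.41206087] 0.09400970284751539 0.0
[ 0.503 -0.262 -0.   ] 0.88
cup [ 0.538 -0.067 -0.003] 0.67
go [ 0.4428 -0.0373 -0.0337] turn 0.022
```

Emit:
arm_command([
  [1,0.04,-0.004,-0.03,0],
  [1,0.443,-0.037,-0.04,0.022],
  [1,0.443,-0.037,-0.04,0.022],
  [1,0.443,-0.037,-0.04,0.022],
  [1,0.443,-0.037,-0.04,0.022],
  [1,0.443,-0.037,-0.04,0.022],
  [1,0.443,-0.037,-0.04,0.022],
  [1,0.443,-0.037,-0.04,0.022],
  [1,0.443,-0.037,-0.04,0.022],
  [1,0.443,-0.037,-0.04,0.022],
  [1,0.443,-0.037,-0.04,0.022],
  [1,0.443,-0.037,-0.04,0.022],
  [1,0.443,-0.037,-0.04,0.022],
  [1,0.443,-0.037,-0.04,0.022],
  [1,0.443,-0.037,-0.04,0.022],
  [1,0.443,-0.037,0,0.022],
  [1,0.443,-0.037,0.03,0.022],
  [1,0.443,-0.037,0.03,0.022],
  [1,0.443,-0.037,0.03,0.022],
  [1,0.443,-0.037,0.03,0.022],
])

```text
clock: 14.85
tool_pos: [0.5369, 0.179, 0.1574]
tool_rot: [[0.19, 0.982, 0.001], [0.982, -0.19, 0.0], [0.001, 0.001, -1.0]]
wrist_force: [0.1, -0.4, -0.6]
finger_gap: 0.0941
grip_force: 0.0
```

```bash
python3 - <<'E'
from h import *
s=sense(); print(s["tool_pos"],s["wrist_force"],s["joint_pos"])
go(.536,.179,.1105,-.19)
E
```

```text
[0.53685101 0.17901578 0.15741326] [ 0.06067648 -0.43517548 -0.56975079] [ 0.03020898  0.34040887 -0.56703944  1.86652595  0.21574837  0.99436143
 -0.8201681 ]
go [-0.0002 -0.0009  0.0469] turn -0.001
```

Emit:
arm_command([
  [1,0,-0.001,0.03,0],
  [1,0,-0.001,0.047,0],
  [1,0,-0.001,0.047,0],
  [1,0,-0.001,0.047,0],
  [0.5,0,-0.001,0.047,0],
  [0.5,0,-0.001,0.047,0],
  [0.5,0,-0.001,0.047,0],
  [0.5,0,-0.001,0.047,0],
  [0.5,0,-0.001,0.047,0],
  [0.5,0,-0.001,0.047,0],
  [0.5,0,-0.001,0.047,0],
])

```text
clock: 15.77
tool_pos: [0.5354, 0.1796, 0.1093]
tool_rot: [[0.189, 0.982, 0.001], [0.982, -0.189, 0.0], [0.0, 0.001, -1.0]]
wrist_force: [0.2, -1.4, 5.0]
finger_gap: 0.0599
grip_force: 25.0
```

Emit:
arm_command([
  [0.5,0,0,-0.04,0],
  [0.5,0,0,-0.08,0],
  [0.5,0,0,-0.1,0],
  [0.5,-0.515,0.048,-0.1,-0.022],
  [0.5,-0.515,0.048,-0.1,-0.022],
  [0.5,-0.515,0.048,-0.1,-0.022],
  [0.5,-0.515,0.048,-0.1,-0.022],
  [0.5,-0.515,0.048,-0.1,-0.022],
  [0.5,-0.515,0.048,-0.1,-0.022],
  [0.5,-0.515,0.048,-0.1,-0.022],
  [0.5,-0.515,0.048,-0.1,-0.022],
  [0.5,-0.515,0.048,-0.1,-0.022],
  [0.5,-0.515,0.048,-0.1,-0.022],
  [0.5,-0.515,0.048,-0.1,-0.022],
  [0.5,-0.515,0.048,-0.1,-0.022],
  [0.5,-0.515,0.048,-0.1,-0.022],
  [0.5,-0.515,0.048,-0.1,-0.022],
  [0.5,-0.515,0.048,-0.06,-0.022],
  [0.5,-0.515,0.048,-0.02,-0.022],
  [0.5,-0.515,0.048,0.02,-0.022],
])

```text
clock: 17.43
tool_pos: [0.4852, -0.3348, 0.0878]
tool_rot: [[0.167, 0.986, 0.001], [0.986, -0.167, -0.0], [-0.0, 0.001, -1.0]]
wrist_force: [1.3, -0.9, -2.5]
finger_gap: 0.0597
grip_force: 25.0
```

```bash
python3 - <<'E'
from h import *
s=sense(); print(s["tool_pos"],s["wrist_force"],s["finger_gap"])
go(.485,-.336,.006,-.168)
E
```

```text
[ 0.48516696 -0.33483091  0.08784059] [ 1.27124101 -0.89531888 -2.49850989] 0.05974987026315971
go [-0.0012 -0.0001  0.0818] turn 0.0
```

Emit:
arm_command([
  [0.5,0,0,0.04,0],
  [0.5,0,0,0.07,0],
  [0.5,0,0,0.078,0],
  [0.5,0,0,0.08,0],
  [0.5,0,0,0.082,0],
  [0.5,0,0,0.082,0],
  [0.5,0,0,0.083,0],
  [0.5,0,0,0.083,0],
])

```text
clock: 18.1
tool_pos: [0.4858, -0.3358, 0.0074]
tool_rot: [[0.167, 0.986, 0.002], [0.986, -0.167, -0.001], [-0.001, 0.002, -1.0]]
wrist_force: [-0.2, -0.4, -1.3]
finger_gap: 0.0598
grip_force: 25.0
```

Emit:
arm_command([
  [1,0,0,0,0],
  [1,0,0,0,0],
  [1,0,0,0,0],
  [1,0,0,0,0],
  [1,0,0,0,0],
  [1,0,0,-0.03,0],
  [1,0,0,-0.07,0],
  [1,0,0,-0.11,0],
  [1,0,0,-0.15,0],
  [1,0,0,-0.19,0],
  [1,0,0,-0.21,0],
  [1,0,0,-0.21,0],
])

```text
clock: 19.1
tool_pos: [0.4869, -0.3364, 0.2213]
tool_rot: [[0.167, 0.986, 0.006], [0.986, -0.167, -0.004], [-0.003, 0.007, -1.0]]
wrist_force: [-0.1, 0.2, -0.1]
finger_gap: 0.094
grip_force: 0.0
```

```bash
python3 - <<'E'
from h import *
s=sense(); print(s["tool_pos"],s["wrist_force"],s["finger_gap"])
im=camera("wrist")
for d in spot_point("carrier0","wrist"): print(np.round(d["at"],3),round(d["confidence"],2))
go(.530,.2355,.157,-.075)
E
```

```text
[ 0.4869358  -0.33636376  0.22128096] [-0.12211265  0.18626566 -0.10483575] 0.09396413323572127
[ 0.5   -0.264  0.   ] 0.63
[ 0.485 -0.336  0.003] 0.61
go [ 0.5705 -0.0513  0.0591] turn -0.093
```

Emit:
arm_command([
  [1,0.571,-0.051,-0.01,-0.093],
  [1,0.571,-0.051,-0.01,-0.093],
  [1,0.571,-0.051,-0.01,-0.093],
  [1,0.571,-0.051,-0.01,-0.093],
  [1,0.571,-0.051,-0.01,-0.093],
  [1,0.571,-0.051,-0.01,-0.093],
  [1,0.571,-0.051,-0.01,-0.093],
  [1,0.571,-0.051,-0.01,-0.093],
  [1,0.571,-0.051,-0.01,-0.093],
  [1,0.571,-0.051,-0.01,-0.093],
  [1,0.571,-0.051,-0.01,-0.093],
  [1,0.571,-0.051,-0.01,-0.093],
  [1,0.571,-0.051,-0.01,-0.093],
  [1,0.571,-0.051,-0.01,-0.093],
  [1,0.571,-0.051,-0.01,-0.093],
  [1,0.571,-0.051,-0.01,-0.093],
  [1,0.571,-0.051,0.03,-0.093],
  [1,0.571,-0.051,0.06,-0.093],
  [1,0.571,-0.051,0.06,-0.093],
  [1,0.571,-0.051,0.06,-0.093],
])

```text
clock: 20.87
tool_pos: [0.5293, 0.2346, 0.1547]
tool_rot: [[0.076, 0.997, -0.004], [0.997, -0.076, -0.001], [-0.002, -0.003, -1.0]]
wrist_force: [-0.0, 0.2, 0.1]
finger_gap: 0.0937
grip_force: 0.0
```

```bash
python3 - <<'E'
from h import *
s=sense(); print(s["tool_pos"],s["wrist_force"],s["joint_pos"])
go(.530,.2355,.1105,-.075)
E
```

```text
[0.52932692 0.23462152 0.15473483] [-0.04966589  0.17181495  0.11706351] [-0.02681174  0.37907176 -0.62363907  1.83378004  0.25639847  1.01388516
 -0.83054613]
go [0.001  0.0008 0.0442] turn -0.001
```

Emit:
arm_command([
  [1,0.001,0.001,0.03,0],
  [1,0.001,0.001,0.044,0],
  [1,0.001,0.001,0.044,0],
  [1,0.001,0.001,0.044,0],
  [0.5,0.001,0.001,0.044,0],
  [0.5,0.001,0.001,0.044,0],
  [0.5,0.001,0.001,0.044,0],
  [0.5,0.001,0.001,0.044,0],
  [0.5,0.001,0.001,0.044,0],
  [0.5,0.001,0.001,0.044,0],
  [0.5,0.001,0.001,0.044,0],
])

```text
clock: 21.78
tool_pos: [0.5312, 0.2373, 0.1122]
tool_rot: [[0.075, 0.997, 0.0], [0.997, -0.075, 0.0], [0.0, 0.0, -1.0]]
wrist_force: [-2.0, -0.5, 6.0]
finger_gap: 0.06
grip_force: 25.0
```

Emit:
arm_command([
  [0.5,0,0,-0.04,0],
  [0.5,0,0,-0.08,0],
  [0.5,0,0,-0.1,0],
  [0.5,-0.648,-0.008,-0.1,0.093],
  [0.5,-0.648,-0.008,-0.1,0.093],
  [0.5,-0.648,-0.008,-0.1,0.093],
  [0.5,-0.648,-0.008,-0.1,0.093],
  [0.5,-0.648,-0.008,-0.1,0.093],
  [0.5,-0.648,-0.008,-0.1,0.093],
  [0.5,-0.648,-0.008,-0.1,0.093],
  [0.5,-0.648,-0.008,-0.1,0.093],
  [0.5,-0.648,-0.008,-0.1,0.093],
  [0.5,-0.648,-0.008,-0.1,0.093],
  [0.5,-0.648,-0.008,-0.1,0.093],
  [0.5,-0.648,-0.008,-0.1,0.093],
  [0.5,-0.648,-0.008,-0.1,0.093],
  [0.5,-0.648,-0.008,-0.1,0.093],
  [0.5,-0.648,-0.008,-0.1,0.093],
  [0.5,-0.648,-0.008,-0.1,0.093],
  [0.5,-0.648,-0.008,-0.1,0.093],
])

```text
clock: 23.45
tool_pos: [0.4722, -0.4143, 0.211]
tool_rot: [[0.174, 0.985, -0.001], [0.985, -0.174, -0.001], [-0.001, -0.001, -1.0]]
wrist_force: [-0.8, 0.4, -1.2]
finger_gap: 0.0597
grip_force: 25.0
```

```bash
python3 - <<'E'
from h import *
s=sense(); print(s["tool_pos"],s["wrist_force"],s["finger_gap"])
go(.4725,-.41,.006,-.168)
E
```

```text
[ 0.47224711 -0.41429296  0.21096051] [-0.81118413  0.40021571 -1.1783913 ] 0.05973709162921636
go [ 4.50e-03 -2.00e-04  2.05e-01] turn -0.006
```

Emit:
arm_command([
  [0.5,0.003,0,0.04,-0.006],
  [0.5,0.003,0,0.08,-0.006],
  [0.5,0.003,0,0.12,-0.006],
  [0.5,0.003,0,0.16,-0.006],
  [0.5,0.003,0,0.185,-0.006],
  [0.5,0.003,0,0.195,-0.006],
  [0.5,0.003,0,0.199,-0.006],
  [0.5,0.003,0,0.201,-0.006],
  [0.5,0.003,0,0.203,-0.006],
  [0.5,0.003,0,0.203,-0.006],
  [0.5,0.003,0,0.203,-0.006],
])

```text
clock: 24.37
tool_pos: [0.4759, -0.406, 0.0103]
tool_rot: [[0.161, 0.987, 0.002], [0.987, -0.161, -0.001], [-0.001, 0.002, -1.0]]
wrist_force: [0.2, 0.6, -2.1]
finger_gap: 0.0597
grip_force: 25.0
```

Emit:
arm_command([
  [1,0,0,0,0],
  [1,0,0,0,0],
  [1,0,0,0,0],
  [1,0,0,0,0],
  [1,0,0,0,0],
  [1,0,0,-0.03,0],
  [1,0,0,-0.07,0],
  [1,0,0,-0.11,0],
  [1,0,0,-0.15,0],
  [1,0,0,-0.19,0],
  [1,0,0,-0.21,0],
  [1,0,0,-0.21,0],
])

```text
clock: 25.37
tool_pos: [0.4771, -0.4068, 0.2244]
tool_rot: [[0.162, 0.987, 0.006], [0.987, -0.162, -0.005], [-0.004, 0.007, -1.0]]
wrist_force: [-0.7, 0.3, -0.2]
finger_gap: 0.0939
grip_force: 0.0
```

```bash
python3 - <<'E'
from h import *
s=sense(); print(s["tool_pos"],s["wrist_force"],s["finger_gap"],s["joint_pos"])
im=camera("wrist"); cv2.imwrite("pics/w5.png",im["img"])
for d in spot_point("carrier0","wrist"): print(np.round(d["at"],3),round(d["confidence"],2))
im=camera("top"); 
for t in ["hood_bar","hood_hinge","cup"]:
  for d in spot_point(t,"top"): print(t,np.round(d["at"],3),round(d["confidence"],2))
print(fw(0,-145)); go(*fw(0,-145),.17,np.pi/2-.12)
E
```

```text
[ 0.4770642  -0.40677139  0.22443851] [-0.70343387  0.30027486 -0.19889431] 0.09387837138473644 [ 0.81896168  0.33537342 -0.27479607  1.67879689  0.09965377  1.13356779
  0.35485987]
[ 0.479 -0.408  0.008] 0.96
[ 0.498 -0.262  0.001] 0.9
[ 0.488 -0.338  0.004] 0.67
hood_bar [0.507 0.037 0.103] 0.61
hood_hinge [0.533 0.284 0.095] 0.58
cup [ 0.536 -0.066 -0.005] 0.87
cup [ 0.487 -0.333  0.004] 0.65
[0.50314173 0.03604275]
go [ 0.4399 -0.0429  0.048 ] turn 1.529
```

View pics/w5.png

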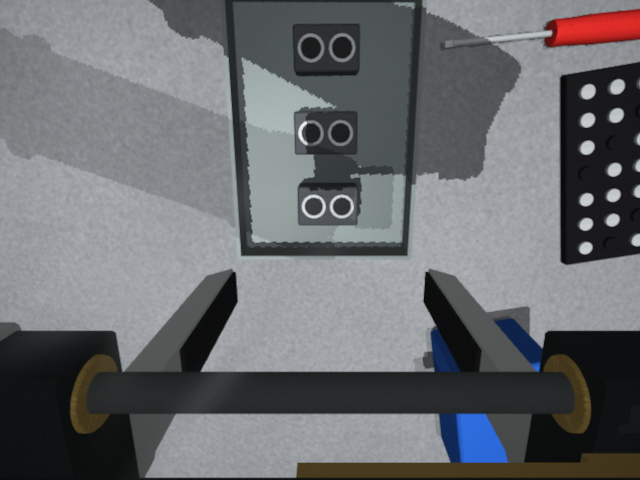

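All three carriers lie flat in the tray, at (328,205), (326,132) and (326,48). Next is the hood bar.

Emit:
arm_command([
  [0.38,0.44,-0.043,0,1.529],
  [0.38,0.44,-0.043,0,1.529],
  [0.38,0.44,-0.043,0,1.529],
  [0.38,0.44,-0.043,0,1.529],
  [0.38,0.44,-0.043,0,1.529],
  [0.38,0.44,-0.043,0,1.529],
  [0.38,0.44,-0.043,0,1.529],
  [0.38,0.44,-0.043,0,1.529],
  [0.38,0.44,-0.043,0,1.529],
  [0.38,0.44,-0.043,0,1.529],
  [0.38,0.44,-0.043,0,1.529],
  [0.38,0.44,-0.043,0,1.529],
  [0.38,0.44,-0.043,0,1.529],
  [0.38,0.44,-0.043,0,1.529],
  [0.38,0.44,-0.043,0.03,1.529],
  [0.38,0.44,-0.043,0.06,1.529],
  [0.38,0.44,-0.043,0.08,1.529],
  [0.38,0.44,-0.043,0.08,1.529],
  [0.38,0.44,-0.043,0.08,1.529],
  [0.38,0.44,-0.043,0.08,1.529],
])

```text
clock: 27.33
tool_pos: [0.5042, 0.0359, 0.1397]
tool_rot: [[0.993, -0.12, 0.0], [-0.12, -0.993, 0.0], [0.0, -0.0, -1.0]]
wrist_force: [-0.1, 0.0, 1.0]
finger_gap: 0.0356
grip_force: 0.0
```

```bash
python3 - <<'E'
from h import *
s=sense(); print(s["tool_pos"],s["wrist_force"],s["finger_gap"],s["joint_pos"])
im=camera("wrist"); cv2.imwrite("pics/w6.png",im["img"])
for t in ["hood_bar"]:
  for d in spot_point(t,"wrist"): print(t,np.round(d["at"],3),round(d["confidence"],2))
go(.5035,.037,.076,np.pi/2-.12)
E
```

```text
[0.50420651 0.03585981 0.13971275] [-0.09662489  0.02999874  1.02412961] 0.035563443940190065 [ 0.14116469  0.23919784 -0.38713216  2.01933367  0.11392705  0.9028374
 -1.99767688]
hood_bar [0.506 0.036 0.104] 0.66
go [-0.0013 -0.0011  0.0642] turn -0.0
```

View pics/w6.png

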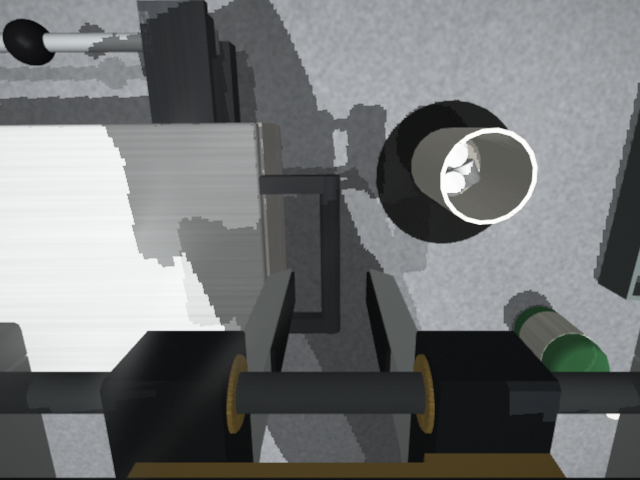

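The bar at (330,250) is centred between the fingertips at (293,275) and (368,275). Joint 7 is near its limit this way round, so I turn the gripper half a turn.

Emit:
arm_command([
  [0.38,0,0,0,-0.12],
  [0.38,0,0,0,-0.24],
  [0.38,0,0,0,-0.36],
  [0.38,0,0,0,-0.48],
  [0.38,0,0,0,-0.6],
  [0.38,0,0,0,-0.72],
  [0.38,0,0,0,-0.84],
  [0.38,0,0,0,-0.96],
  [0.38,0,0,0,-1.08],
  [0.38,0,0,0,-1.2],
  [0.38,0,0,0,-1.32],
  [0.38,0,0,0,-1.44],
  [0.38,0,0,0,-1.56],
  [0.38,0,0,0,-1.68],
  [0.38,0,0,0,-1.8],
  [0.38,0,0,0,-1.92],
  [0.38,0,0,0,-2.04],
  [0.38,0,0,0,-2.16],
  [0.38,0,0,0,-2.28],
  [0.38,0,0,0,-2.4],
])

```text
clock: 29.1
tool_pos: [0.5044, 0.0355, 0.14]
tool_rot: [[-0.655, 0.755, 0.002], [0.755, 0.655, -0.001], [-0.002, 0.001, -1.0]]
wrist_force: [-0.7, -0.7, -0.3]
finger_gap: 0.0357
grip_force: 0.0
```

Emit:
arm_command([
  [0.38,0,0,0,-0.12],
  [0.38,0,0,0,-0.24],
  [0.38,0,0,0,-0.36],
  [0.38,0,0,0,-0.48],
  [0.38,0,0,0,-0.6],
  [0.38,0,0,0,-0.72],
  [0.38,0,0,0,-0.74],
  [0.38,0,0,0,-0.74],
  [0.38,0,0,0,-0.74],
])

```text
clock: 29.85
tool_pos: [0.504, 0.0355, 0.1394]
tool_rot: [[-0.992, 0.126, 0.001], [0.126, 0.992, -0.0], [-0.001, -0.0, -1.0]]
wrist_force: [0.8, -0.1, 0.8]
finger_gap: 0.0357
grip_force: 0.0
```

```bash
python3 - <<'E'
from h import *
s=sense(); print(s["tool_pos"],s["finger_gap"],s["joint_pos"])
go(.5035,.0365,.076,np.pi/2-.12)
E
```

```text
[0.50403115 0.03552953 0.13936213] 0.03571967380347786 [ 0.59995063  0.34722874 -0.94102545  1.99691026  0.34228426  0.962316
  0.93233409]
go [0.0007 0.0009 0.0634] turn -0.006
```

Emit:
arm_command([
  [0.38,0.001,0.001,0.03,-0.006],
  [0.38,0.001,0.001,0.05,-0.006],
  [0.38,0.001,0.001,0.063,-0.006],
  [0.38,0.001,0.001,0.063,-0.006],
  [0.38,0.001,0.001,0.063,-0.006],
  [0,0.001,0.001,0.063,-0.006],
  [0,0.001,0.001,0.063,-0.006],
  [0,0.001,0.001,0.063,-0.006],
  [0,0.001,0.001,0.063,-0.006],
  [0,0.001,0.001,0.063,-0.006],
  [0,0.001,0.001,0.063,-0.006],
], grip_force=15)

```text
clock: 30.77
tool_pos: [0.5032, 0.0362, 0.0764]
tool_rot: [[-0.993, 0.116, 0.001], [0.116, 0.993, -0.001], [-0.001, -0.001, -1.0]]
wrist_force: [-1.4, -4.4, 6.8]
finger_gap: 0.011
grip_force: 15.0
```

```bash
python3 - <<'E'
from h import *
s=sense(); print(s["tool_pos"],s["wrist_force"],s["finger_gap"],s["joint_pos"])
b=lambda t:np.array([-.25*np.cos(t)+.006*np.sin(t),.25*np.sin(t)+.006*np.cos(t)])
for t in np.arange(0,1.85,.1): print(round(t,2),np.round(b(t)-b(0),3))
E
```

```text
[0.50323229 0.03619864 0.07638821] [-1.36705137 -4.35096772  6.79068222] 0.011036610374962685 [ 0.53270265  0.43544823 -0.8828049   2.05229671  0.44859306  0.85348326
  0.84637509]
0.0 [0. 0.]
0.1 [0.002 0.025]
0.2 [0.006 0.05 ]
0.3 [0.013 0.074]
0.4 [0.022 0.097]
0.5 [0.033 0.119]
0.6 [0.047 0.14 ]
0.7 [0.063 0.16 ]
0.8 [0.08  0.178]
0.9 [0.099 0.194]
1.0 [0.12  0.208]
1.1 [0.142 0.22 ]
1.2 [0.165 0.229]
1.3 [0.189 0.236]
1.4 [0.213 0.241]
1.5 [0.238 0.244]
1.6 [0.263 0.244]
1.7 [0.288 0.241]
1.8 [0.313 0.236]
```

Emit:
arm_command([
  [0,0,0.001,-0.013,0],
  [0,0,0.002,-0.025,0],
  [0,0,0.004,-0.038,0],
  [0,0,0.006,-0.05,0],
  [0,0,0.009,-0.062,0],
  [0,0,0.013,-0.074,0],
  [0,0,0.013,-0.074,0],
])

```text
clock: 31.35
tool_pos: [0.5047, 0.0492, 0.1521]
tool_rot: [[-0.993, 0.116, 0.001], [0.116, 0.993, -0.002], [-0.001, -0.002, -1.0]]
wrist_force: [-0.5, -6.8, 0.7]
finger_gap: 0.0116
grip_force: 15.0
```

```bash
python3 - <<'E'
from h import *
s=sense(); print(s["tool_pos"],s["wrist_force"],s["finger_gap"],s["joint_pos"])
im=camera("top")
for d in spot_point("hood_bar","top"): print(np.round(d["at"],3),round(d["confidence"],2))
im=camera("scene")
for d in spot_point("hood_bar","scene"): print(np.round(d["at"],3),round(d["confidence"],2))
cv2.imwrite("pics/s4.png",cv2.resize(im["img"][130:310,270:510],(640,480)))
E
```

```text
[0.5046713  0.04916622 0.15210105] [-0.47022601 -6.79404668  0.70401383] 0.011584899876466314 [ 0.58663778  0.33527889 -0.95576871  1.98051375  0.33046586  0.98830674
  0.92618723]
[0.505 0.05  0.172] 0.88
```

View pics/s4.png

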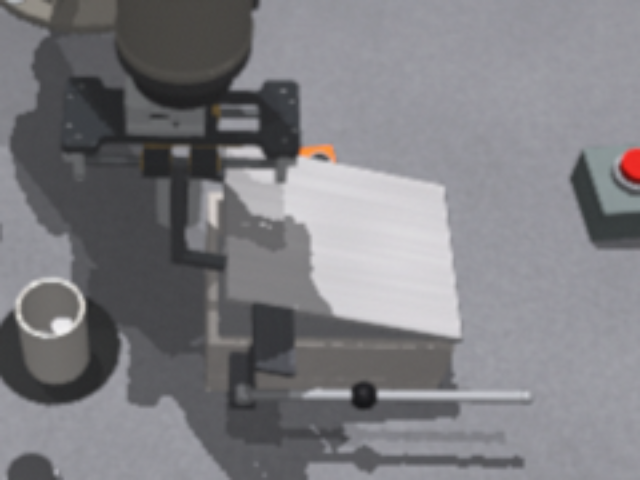

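The hood is lifting with the bar held at about (190,200), and the cup is untouched. Continuing along the arc.

Emit:
arm_command([
  [0,0,0.004,-0.012,0],
  [0,0,0.009,-0.023,0],
  [0,0,0.014,-0.034,0],
  [0,0,0.02,-0.045,0],
  [0,0,0.027,-0.056,0],
  [0,0,0.034,-0.066,0],
  [0,0,0.05,-0.086,0],
  [0,0,0.067,-0.104,0],
  [0,0,0.086,-0.12,0],
  [0,0,0.107,-0.134,0],
  [0,0,0.107,-0.134,0],
])

```text
clock: 32.47
tool_pos: [0.5179, 0.1589, 0.2885]
tool_rot: [[-0.993, 0.114, 0.005], [0.114, 0.994, -0.0], [-0.005, 0.0, -1.0]]
wrist_force: [-3.2, -14.7, 24.1]
finger_gap: 0.0114
grip_force: 15.0
```

```bash
python3 - <<'E'
from h import *
s=sense(); print(s["tool_pos"],s["wrist_force"],s["finger_gap"],s["joint_pos"])
E
```

```text
[0.5179062  0.15888346 0.28845869] [ -3.1590199  -14.7059794   24.05865085] 0.011441592210849083 [ 0.45824502  0.26481044 -1.03374436  1.74652437  0.24136634  1.26171625
  0.82324147]
```

Emit:
arm_command([
  [0,0,0,-0.003,0],
  [0,0,0.009,-0.009,0],
  [0,0,0.02,-0.015,0],
  [0,0,0.031,-0.02,0],
  [0,0,0.043,-0.024,0],
  [0,0,0.055,-0.028,0],
  [0,0,0.067,-0.031,0],
])

```text
clock: 33.05
tool_pos: [0.5244, 0.2232, 0.3159]
tool_rot: [[-0.993, 0.116, 0.0], [0.116, 0.993, 0.0], [-0.0, 0.0, -1.0]]
wrist_force: [0.2, -2.1, 3.4]
finger_gap: 0.0111
grip_force: 15.0
```

```bash
python3 - <<'E'
from h import *
s=sense(); print(s["tool_pos"],s["wrist_force"],s["finger_gap"],s["joint_pos"])
im=camera("scene")
for d in spot_point("hood_bar","scene")[:2]: print(np.round(d["at"],3),round(d["confidence"],2))
im=camera("top")
for d in spot_point("hood_bar","top")[:2]: print(np.round(d["at"],3),round(d["confidence"],2))
E
```

```text
[0.52435163 0.2232194  0.31585626] [ 0.22909131 -2.09644026  3.37325166] 0.011073841821544472 [ 0.32153997  0.31275553 -1.03785588  1.64537368  0.27563751  1.34171326
  0.69660983]
[0.521 0.223 0.34 ] 0.91
[ 0.476 -0.404  0.005] 0.46
```

Emit:
arm_command([
  [0,0,0.012,-0.003,0],
  [0,0,0.024,-0.005,0],
  [0,0,0.036,-0.007,0],
  [0,0,0.049,-0.008,0],
  [0,0,0.061,-0.009,0],
  [0,0,0.074,-0.008,0],
  [0,0,0.086,-0.007,0],
  [0,0,0.099,-0.005,0],
  [0,0,0.099,-0.005,0],
])

```text
clock: 34.0
tool_pos: [0.5356, 0.323, 0.32]
tool_rot: [[-0.994, 0.114, -0.0], [0.114, 0.994, 0.002], [0.0, 0.002, -1.0]]
wrist_force: [1.8, 1.4, 3.8]
finger_gap: 0.0114
grip_force: 15.0
```

```bash
python3 - <<'E'
from h import *
s=sense(); print(s["tool_pos"],s["wrist_force"],s["finger_gap"],s["joint_pos"])
E
```

```text
[0.53555145 0.32298156 0.31999901] [1.79127008 1.44353922 3.77404208] 0.011407533243172105 [ 0.09500777  0.42212849 -1.01598771  1.51890171  0.36009504  1.40054096
  0.51470277]
```

Emit:
arm_command([
  [0,0,0.006,0.001,0],
  [0,0,0.012,0.002,0],
  [0,0,0.015,0.003,0],
  [0,0,0.015,0.003,0],
])

```text
clock: 34.33
tool_pos: [0.5375, 0.3348, 0.3173]
tool_rot: [[-0.993, 0.116, -0.0], [0.116, 0.993, -0.003], [0.0, -0.003, -1.0]]
wrist_force: [-4.6, -7.7, 10.3]
finger_gap: 0.0115
grip_force: 15.0
```

```bash
python3 - <<'E'
from h import *
s=sense(); print(s["tool_pos"],s["wrist_force"],s["finger_gap"])
im=camera("scene")
for d in spot_point("hood_bar","scene")[:2]: print(np.round(d["at"],3),round(d["confidence"],2))
E
```

```text
[0.53751023 0.33484798 0.31725901] [-4.56359592 -7.68292708 10.25541633] 0.011473004386748361
[0.534 0.336 0.338] 0.65
[ 0.708 -0.281  0.001] 0.59
```

Emit:
arm_command([
  [0.4,0,-0.003,0,0],
  [0.4,0,-0.003,0,0],
  [0.4,0,-0.003,0,0],
  [0.4,0,-0.003,0,0],
  [0.4,0,-0.003,0,0],
  [0.4,0,-0.003,-0.03,0],
  [0.4,0,-0.003,-0.06,0],
  [0.4,0,-0.003,-0.08,0],
  [0.4,0,-0.003,-0.08,0],
])

```text
clock: 35.18
tool_pos: [0.5378, 0.3341, 0.4011]
tool_rot: [[-0.993, 0.115, 0.004], [0.115, 0.993, 0.003], [-0.004, 0.004, -1.0]]
wrist_force: [0.3, 0.7, 0.6]
finger_gap: 0.0376
grip_force: 0.0
```

```bash
python3 - <<'E'
from h import *
s=sense(); print(s["tool_pos"],s["wrist_force"],s["finger_gap"],s["joint_pos"])
im=camera("scene"); cv2.imwrite("pics/s5.png",cv2.resize(im["img"][100:340,250:570],(800,600)))
for t in ["hood_bar","rod_ball","rod_tip","cup"]:
  for d in spot_point(t,"scene")[:2]: print(t,np.round(d["at"],3),round(d["confidence"],2))
b=fw(125,25); print(b); go(*b,.16,-.12)
E
```

```text
[0.53780127 0.33412771 0.40107376] [0.31355718 0.71308081 0.62989582] 0.037575602688169674 [ 0.0629114   0.39975793 -1.02345877  1.37039968  0.34007605  1.55084401
  0.52632349]
hood_bar [0.535 0.336 0.343] 0.83
hood_bar [ 0.477 -0.407  0.001] 0.65
rod_ball [0.648 0.192 0.091] 0.95
rod_ball [0.662 0.306 0.265] 0.65
rod_tip [0.661 0.323 0.093] 0.72
cup [ 0.54  -0.065  0.   ] 0.75
[0.64759388 0.18985619]
go [-0.1264 -0.1286  0.2357] turn -1.567
```

View pics/s5.png

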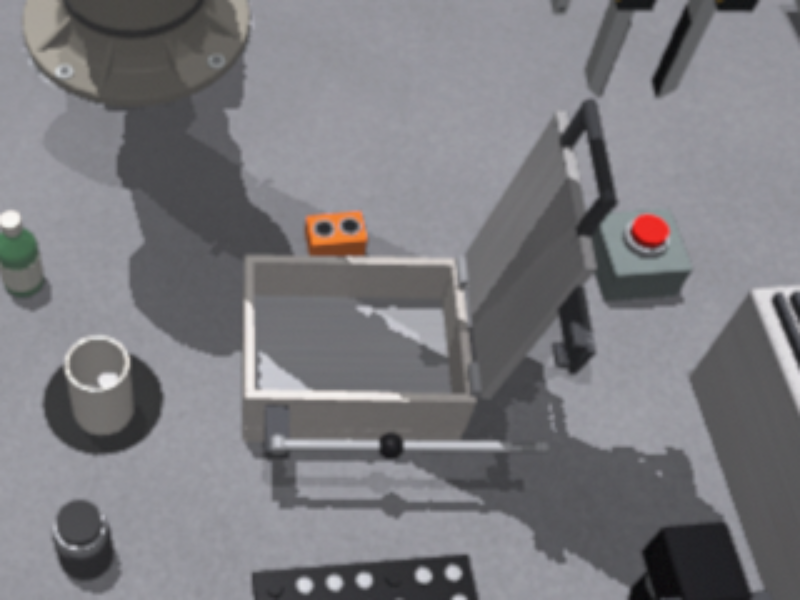

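The hood leans back on its stop. The rod's ball is at (391,445) and the rod is free. Next I move to the ball.

Emit:
arm_command([
  [0.5,-0.04,-0.04,0,0.12],
  [0.5,-0.08,-0.08,0,0.24],
  [0.5,-0.126,-0.129,0,0.36],
  [0.5,-0.126,-0.129,0,0.48],
  [0.5,-0.126,-0.129,0.0,0.6],
  [0.5,-0.126,-0.129,0.0,0.72],
  [0.5,-0.126,-0.129,0.0,0.84],
  [0.5,-0.126,-0.129,0.0,0.96],
  [0.5,-0.126,-0.129,0.04,1.08],
  [0.5,-0.126,-0.129,0.08,1.2],
  [0.5,-0.126,-0.129,0.12,1.32],
  [0.5,-0.126,-0.129,0.16,1.44],
  [0.5,-0.126,-0.129,0.2,1.56],
  [0.5,-0.126,-0.129,0.24,1.575],
  [0.5,-0.126,-0.129,0.27,1.575],
  [0.5,-0.126,-0.129,0.27,1.575],
  [0.5,-0.126,-0.129,0.27,1.575],
  [0.5,-0.126,-0.129,0.27,1.575],
])

```text
clock: 36.93
tool_pos: [0.6482, 0.1906, 0.1286]
tool_rot: [[0.119, 0.993, 0.001], [0.993, -0.119, 0.001], [0.001, 0.001, -1.0]]
wrist_force: [0.5, 0.8, 1.1]
finger_gap: 0.0469
grip_force: 0.0
```

```bash
python3 - <<'E'
from h import *
s=sense(); print(s["tool_pos"],s["wrist_force"],s["finger_gap"],s["joint_pos"])
im=camera("wrist"); cv2.imwrite("pics/w7.png",im["img"])
for t in ["rod_ball"]:
  for d in spot_point(t,"wrist")[:2]: print(t,np.round(d["at"],3),round(d["confidence"],2))
go(.648,.190,.06,-.12)
E
```

```text
[0.64823645 0.19063536 0.12857508] [0.52481506 0.80066578 1.14966646] 0.04692555103244435 [ 0.05349818  0.55797195 -0.61068161  1.63532281  0.35525511  1.06001295
 -0.78106171]
rod_ball [0.646 0.191 0.085] 0.57
go [-0.0008 -0.0008  0.0693] turn -0.0
```

View pics/w7.png

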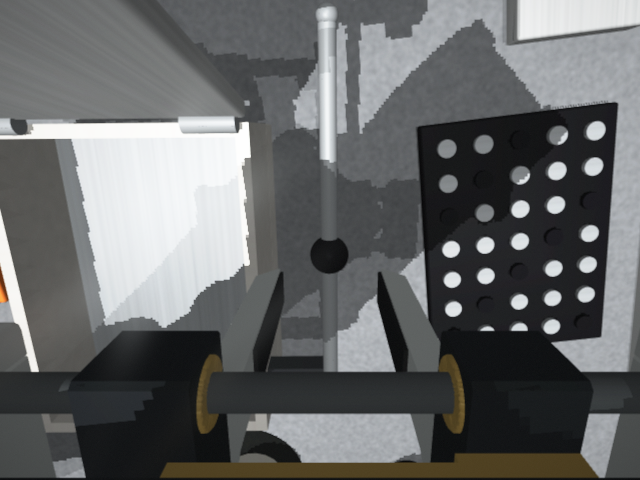

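The ball at (329,255) is centred between the fingers, and the wall is clear on the left. Next I grip it.

Emit:
arm_command([
  [0.42,0,0,0.03,0],
  [0.42,0,0,0.05,0],
  [0.42,0,0,0.065,0],
  [0.42,0,0,0.069,0],
  [0.42,0,0,0.069,0],
  [0.42,0,0,0.069,0],
  [0,0,0,0.069,0],
  [0,0,0,0.069,0],
  [0,0,0,0.069,0],
  [0,0,0,0.069,0],
  [0,0,0,0.069,0],
], grip_force=10)

```text
clock: 37.95
tool_pos: [0.6475, 0.1903, 0.0582]
tool_rot: [[0.12, 0.993, 0.0], [0.993, -0.12, 0.0], [0.0, 0.0, -1.0]]
wrist_force: [-1.4, 1.4, 0.1]
finger_gap: 0.023
grip_force: 10.0
```

Emit:
arm_command([
  [0,-0.0005,0,-0.01,0],
  [0,-0.002,0,-0.02,0],
  [0,-0.0045,0,-0.0295,0],
  [0,-0.008,0,-0.039,0],
  [0,-0.008,0,-0.039,0],
])

```text
clock: 38.37
tool_pos: [0.6466, 0.1815, 0.0991]
tool_rot: [[0.121, 0.993, 0.001], [0.993, -0.121, -0.0], [-0.0, 0.001, -1.0]]
wrist_force: [-2.8, 0.1, 0.4]
finger_gap: 0.0231
grip_force: 10.0
```

Emit:
arm_command([
  [0,-0.0043,0,-0.009,0],
  [0,-0.0096,0,-0.0176,0],
  [0,-0.0156,0,-0.0255,0],
  [0,-0.0224,0,-0.0328,0],
  [0,-0.0276,0,-0.0375,0],
  [0,-0.0305,0,-0.04,0],
  [0,-0.0305,0,-0.04,0],
])

```text
clock: 38.95
tool_pos: [0.6431, 0.1513, 0.1376]
tool_rot: [[0.12, 0.993, 0.001], [0.993, -0.12, 0.0], [0.0, 0.001, -1.0]]
wrist_force: [-0.9, 1.7, 4.1]
finger_gap: 0.0228
grip_force: 10.0
```

```bash
python3 - <<'E'
from h import *
s=sense(); print(s["tool_pos"],s["wrist_force"],s["finger_gap"])
for c in ["scene","top"]:
  im=camera(c)
  for t in ["rod_ball","rod_tip","hood_bar"]:
    for d in spot_point(t,c)[:2]: print(c,t,np.round(d["at"],3),round(d["confidence"],2))
print(fw(125,-10.5),fw(125,76))
E
```

```text
[0.64311311 0.15133599 0.13763286] [-0.89548148  1.66448141  4.10669634] 0.022819341563150925
scene rod_tip [0.651 0.243 0.267] 0.79
scene hood_bar [0.536 0.335 0.341] 0.89
top hood_bar [0.538 0.336 0.338] 0.55
[0.6433441  0.15461148] [0.65369921 0.24048943]
```

Emit:
arm_command([
  [0,-0.003,0,-0.002,0],
  [0,-0.003,0,-0.002,0],
  [0.45,0,0,0,0],
  [0.45,0,0,0,0],
  [0.45,0,0,0,0],
  [0.45,0,0,0,0],
  [0.45,-0.01,0,-0.02,0],
  [0.45,-0.03,0,-0.05,0],
  [0.45,-0.05,0,-0.09,0],
  [0.45,-0.06,0,-0.13,0],
  [0.45,-0.06,0,-0.17,0],
  [0.45,-0.06,0,-0.21,0],
  [0.45,-0.06,0,-0.25,0],
  [0.45,-0.06,0,-0.265,0],
  [0.45,-0.06,0,-0.265,0],
  [0.45,-0.06,0,-0.265,0],
])

```text
clock: 40.68
tool_pos: [0.6359, 0.0923, 0.4026]
tool_rot: [[0.12, 0.993, 0.001], [0.993, -0.12, -0.0], [0.0, 0.001, -1.0]]
wrist_force: [1.1, -0.0, -1.3]
finger_gap: 0.0421
grip_force: 0.0
```

```bash
python3 - <<'E'
from h import *
s=sense(); print(s["tool_pos"],s["wrist_force"],s["finger_gap"],s["joint_pos"])
for c in ["scene","top"]:
  im=camera(c)
  for t in ["rod_ball","rod_tip","hood_bar"]:
    for d in spot_point(t,c)[:2]: print(c,t,np.round(d["at"],3),round(d["confidence"],2))
go(.5375,.3335,.401,np.pi/2-.12)
E
```

```text
[0.63587698 0.09228233 0.40257279] [ 1.06476532 -0.03230583 -1.27885302] 0.04210999446439968 [ 0.23331425  0.33065157 -0.65452071  1.35552922  0.19975336  1.51999485
 -0.52477588]
scene rod_ball [0.642 0.155 0.165] 0.75
scene rod_tip [0.654 0.242 0.265] 0.69
scene rod_tip [ 0.518  0.176 -0.001] 0.6
scene hood_bar [0.537 0.335 0.344] 0.8
top hood_bar [0.538 0.338 0.341] 0.73
go [ 0.2278 -0.1263  0.0004] turn 1.571
```

Emit:
arm_command([
  [0.38,0.04,-0.02,0,-0.12],
  [0.38,0.08,-0.045,0,-0.24],
  [0.38,0.12,-0.07,0,-0.36],
  [0.38,0.16,-0.09,0,-0.48],
  [0.38,0.19,-0.11,0,-0.6],
  [0.38,0.228,-0.126,0,-0.72],
  [0.38,0.228,-0.126,0,-0.84],
  [0.38,0.228,-0.126,0,-0.96],
  [0.38,0.228,-0.126,0,-1.08],
  [0.38,0.228,-0.126,0,-1.2],
  [0.38,0.228,-0.126,0,-1.32],
  [0.38,0.228,-0.126,0,-1.44],
  [0.38,0.228,-0.126,0,-1.57],
  [0.38,0.228,-0.126,0,-1.57],
  [0.38,0.228,-0.126,0,-1.57],
  [0.38,0.228,-0.126,0,-1.57],
])

```text
clock: 42.42
tool_pos: [0.538, 0.3337, 0.4018]
tool_rot: [[-0.992, 0.125, -0.0], [0.125, 0.992, 0.0], [0.0, 0.0, -1.0]]
wrist_force: [1.0, 0.4, 0.3]
finger_gap: 0.0351
grip_force: 0.0
```

```bash
python3 - <<'E'
from h import *
s=sense(); print(s["tool_pos"],s["wrist_force"],s["finger_gap"],s["joint_pos"])
go(.5375,.3345,.317,np.pi/2-.12)
E
```

```text
[0.53801848 0.33368598 0.40180679] [0.97078703 0.37633726 0.32957034] 0.035147082025926306 [ 0.06491366  0.40615983 -1.03180678  1.36450818  0.34578093  1.56052327
  0.51298554]
go [0.0006 0.0007 0.0848] turn -0.005
```

Emit:
arm_command([
  [0.38,0.001,0.001,0.04,-0.005],
  [0.38,0.001,0.001,0.07,-0.005],
  [0.38,0.001,0.001,0.085,-0.005],
  [0.38,0.001,0.001,0.085,-0.005],
  [0.38,0.001,0.001,0.085,-0.005],
  [0,0.001,0.001,0.085,-0.005],
  [0,0.001,0.001,0.085,-0.005],
  [0,0.001,0.001,0.085,-0.005],
  [0,0.001,0.001,0.085,-0.005],
  [0,0.001,0.001,0.085,-0.005],
], grip_force=15)

```text
clock: 43.25
tool_pos: [0.5372, 0.3348, 0.3177]
tool_rot: [[-0.993, 0.116, 0.001], [0.116, 0.993, -0.0], [-0.001, 0.0, -1.0]]
wrist_force: [-0.7, -3.2, 6.5]
finger_gap: 0.0115
grip_force: 15.0
```

Emit:
arm_command([
  [0,0,-0.006,-0.001,0],
  [0,0,-0.0125,-0.0022,0],
  [0,0,-0.025,-0.0035,0],
  [0,0,-0.037,-0.0048,0],
  [0,0,-0.05,-0.005,0],
  [0,0,-0.062,-0.005,0],
  [0,0,-0.0745,-0.004,0],
  [0,0,-0.0745,-0.004,0],
  [0,0,-0.0745,-0.004,0],
])

```text
clock: 44.0
tool_pos: [0.5285, 0.2599, 0.3211]
tool_rot: [[-0.993, 0.117, 0.0], [0.117, 0.993, -0.001], [-0.0, -0.001, -1.0]]
wrist_force: [0.3, -0.9, 2.7]
finger_gap: 0.0115
grip_force: 15.0
```

```bash
python3 - <<'E'
from h import *
s=sense(); print(s["tool_pos"],s["wrist_force"],s["finger_gap"])
im=camera("scene")
for t in ["socket","rod_tip","hood_bar"]:
    for d in spot_point(t,"scene")[:2]: print(t,np.round(d["at"],3),round(d["confidence"],2))
E
```

```text
[0.52849368 0.25987055 0.321125  ] [ 0.34050369 -0.94093219  2.73649452] 0.01154009904334465
socket [0.653 0.255 0.263] 0.78
socket [ 0.476 -0.41   0.004] 0.64
rod_tip [0.654 0.242 0.263] 0.57
hood_bar [0.527 0.264 0.347] 0.82
```

Emit:
arm_command([
  [0,0,-0.004,0,0],
  [0,0,-0.0075,0.001,0],
  [0,0,-0.01,0.0012,0],
  [0,0,-0.012,0.0015,0],
  [0,0,-0.014,0.002,0],
  [0,0,-0.014,0.002,0],
])

```text
clock: 44.7
tool_pos: [0.527, 0.2477, 0.3194]
tool_rot: [[-0.993, 0.115, 0.001], [0.115, 0.993, 0.002], [-0.001, 0.002, -1.0]]
wrist_force: [0.9, 2.3, 6.0]
finger_gap: 0.0119
grip_force: 15.0
```

```bash
python3 - <<'E'
from h import *
s=sense(); print(s["tool_pos"],s["wrist_force"],s["finger_gap"])
im=camera("scene"); cv2.imwrite("pics/s6.png",cv2.resize(im["img"][130:310,330:530],(667,600)))
for t in ["socket","rod_tip","hood_bar"]:
    for d in spot_point(t,"scene")[:2]: print(t,np.round(d["at"],3),round(d["confidence"],2))
E
```

```text
[0.52701675 0.2477456  0.31942412] [0.92268319 2.32909349 5.98167769] 0.011939793679104953
socket [0.655 0.245 0.264] 0.94
rod_tip [0.654 0.244 0.264] 0.75
rod_tip [0.526 0.25  0.343] 0.17
hood_bar [0.528 0.25  0.343] 0.95
hood_bar [ 0.498 -0.266  0.   ] 0.66
```

View pics/s6.png

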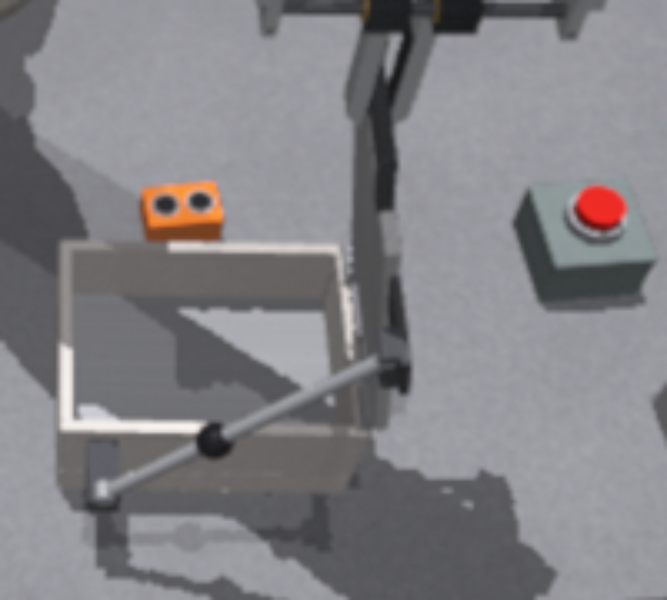

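The rod tip sits in the socket at (395,360), and the bar position matches a hood angle of 1.40. Releasing it.

Emit:
arm_command([
  [0,0,-0.001,0,0],
  [0.15,0,-0.001,0,0],
  [0.25,0,-0.001,0,0],
  [0.38,0,-0.001,0,0],
  [0.38,0,-0.001,0,0],
  [0.38,0,-0.001,-0.01,0],
  [0.38,0,-0.001,-0.04,0],
  [0.38,0,-0.001,-0.08,0],
  [0.38,0,-0.001,-0.08,0],
])

```text
clock: 45.65
tool_pos: [0.5277, 0.2476, 0.4059]
tool_rot: [[-0.993, 0.115, 0.006], [0.115, 0.993, 0.003], [-0.006, 0.004, -1.0]]
wrist_force: [0.1, 1.0, 0.7]
finger_gap: 0.0357
grip_force: 0.0
```

```bash
python3 - <<'E'
from h import *
s=sense(); print(s["tool_pos"],s["wrist_force"],s["finger_gap"],s["joint_pos"])
for c in ["scene","top"]:
  im=camera(c)
  for t in ["socket","rod_tip","hood_bar","cup","mat"]:
    for d in spot_point(t,c)[:1]: print(c,t,np.round(d["at"],3),round(d["confidence"],2))
go(.537,-.066,.2,-.12)
E
```

```text
[0.5277495  0.24759733 0.40588875] [0.14435319 1.03136143 0.73963305] 0.03573451663869764 [ 0.28504335  0.29932741 -1.06558358  1.47369216  0.26315269  1.51475876
  0.68082594]
scene socket [0.655 0.246 0.262] 0.87
scene rod_tip [0.651 0.24  0.268] 0.82
scene hood_bar [ 0.688 -0.087 -0.001] 0.48
scene cup [ 0.538 -0.068 -0.002] 0.75
scene mat [ 0.525 -0.068  0.002] 0.64
top rod_tip [0.654 0.243 0.264] 0.57
top cup [ 0.706 -0.279 -0.   ] 0.68
top mat [ 0.526 -0.068 -0.002] 0.89
go [-0.0464 -0.3086  0.1987] turn -1.567
```

Emit:
arm_command([
  [1,-0.006,-0.04,0,0.12],
  [1,-0.012,-0.08,0,0.24],
  [1,-0.018,-0.12,0,0.36],
  [1,-0.024,-0.16,0,0.48],
  [1,-0.03,-0.2,0.02,0.6],
  [1,-0.036,-0.24,0.05,0.72],
  [1,-0.042,-0.28,0.08,0.84],
  [1,-0.046,-0.309,0.11,0.96],
  [1,-0.046,-0.309,0.15,1.08],
  [1,-0.046,-0.309,0.19,1.2],
  [1,-0.046,-0.309,0.22,1.32],
  [1,-0.046,-0.309,0.25,1.44],
  [1,-0.046,-0.309,0.26,1.56],
  [1,-0.046,-0.309,0.26,1.574],
  [1,-0.046,-0.309,0.26,1.574],
  [1,-0.046,-0.309,0.26,1.574],
])

```text
clock: 47.58
tool_pos: [0.5376, -0.066, 0.1402]
tool_rot: [[0.114, 0.993, 0.002], [0.993, -0.114, -0.0], [0.0, 0.002, -1.0]]
wrist_force: [0.5, -0.8, 0.3]
finger_gap: 0.0942
grip_force: 0.0
```

```bash
python3 - <<'E'
from h import *
s=sense(); print(s["tool_pos"],s["wrist_force"],s["finger_gap"],s["joint_pos"])
for c in ["wrist","top","scene"]:
  im=camera(c)
  for t in ["cup","mat"]:
    for d in spot_point(t,c)[:2]: print(c,t,np.round(d["at"],3),round(d["confidence"],2))
go(.537,-.066,.024,-.12)
E
```

```text
[ 0.53758577 -0.06601961  0.14016284] [ 0.53354976 -0.84429334  0.30341973] 0.0942307169257928 [ 0.55067754  0.33738804 -0.65562807  1.93153118  0.25062063  0.9522463
 -0.33883385]
wrist cup [ 0.539 -0.07  -0.005] 0.71
wrist mat [ 0.698 -0.086 -0.001] 0.35
wrist mat [ 0.527 -0.059  0.024] 0.27
scene cup [ 0.541 -0.065 -0.002] 0.58
scene cup [ 0.498 -0.266  0.002] 0.51
scene mat [ 0.527 -0.066  0.003] 0.87
scene mat [0.524 0.252 0.344] 0.43
go [4.000e-04 1.000e-04 1.151e-01] turn 0.001
```

Emit:
arm_command([
  [1,-0.001,0,0.04,0],
  [1,-0.001,0,0.08,0],
  [1,-0.001,0,0.105,0],
  [1,-0.001,0,0.115,0],
  [1,-0.001,0,0.115,0],
  [1,-0.001,0,0.115,0],
  [1,-0.001,0,0.115,0],
  [0.4,-0.001,0,0.115,0],
  [0.4,-0.001,0,0.115,0],
  [0.4,-0.001,0,0.115,0],
  [0.4,-0.001,0,0.115,0],
  [0.4,-0.001,0,0.115,0],
  [0.4,-0.001,0,0.115,0],
  [0.4,-0.001,0,0.115,0],
  [0.4,-0.001,0,0.115,0],
], grip_force=8)

```text
clock: 49.28
tool_pos: [0.5369, -0.0673, 0.0242]
tool_rot: [[0.119, 0.993, 0.001], [0.993, -0.119, -0.0], [-0.0, 0.001, -1.0]]
wrist_force: [0.0, -1.1, 6.3]
finger_gap: 0.0608
grip_force: 8.0
```

Emit:
arm_command([
  [0.4,0,0,-0.02,0],
  [0.4,0,0,-0.04,0],
  [0.4,0,0,-0.06,0],
  [0.4,0,0,-0.077,0],
  [0.4,0,0,-0.077,0],
  [0.4,0,0,-0.077,0],
])

```text
clock: 49.78
tool_pos: [0.5367, -0.0675, 0.101]
tool_rot: [[0.119, 0.993, 0.001], [0.993, -0.119, -0.0], [-0.0, 0.001, -1.0]]
wrist_force: [0.1, 0.6, -2.4]
finger_gap: 0.0608
grip_force: 8.0
```

```bash
python3 - <<'E'
from h import *
s=sense(); print(s["tool_pos"],s["wrist_force"],s["finger_gap"],s["grip_force"],s["joint_pos"])
for c in ["wrist","top","scene"]:
  im=camera(c)
  for t in ["cup"]:
    for d in spot_point(t,c)[:2]: print(c,t,np.round(d["at"],3),round(d["confidence"],2))
    for d in recognise(t,c)[:1]: print(c,t,np.round(d["at"],3),round(d["confidence"],2))
go(*fw(-15,-160),.101,-.12)
go(*fw(-15,-135),.101,-.12)
E
```

```text
[ 0.53674335 -0.06747652  0.10103776] [ 0.07591646  0.58253369 -2.44263823] 0.06075605461270996 7.99969248007983 [ 0.5325792   0.38722217 -0.63856779  1.96598193  0.29687762  0.8803437
 -0.38117106]
wrist cup [ 0.535 -0.067  0.068] 0.55
wrist cup [ 0.534 -0.072  0.13 ] 0.58
top cup [0.646 0.155 0.161] 0.59
top cup [ 0.502 -0.387  0.004] 0.4
scene cup [ 0.537 -0.065  0.077] 0.74
scene cup [ 0.707 -0.281  0.002] 0.62
scene cup [ 0.555 -0.056  0.11 ] 0.53
go [ 0.0836 -0.0603 -0.0004] turn 0.001
go [ 0.1086 -0.0603 -0.0004] turn 0.001
```

Emit:
arm_command([
  [0.4,0.03,-0.03,0,0],
  [0.4,0.06,-0.06,0,0],
  [0.4,0.084,-0.06,0,0],
  [0.4,0.1,-0.06,0,0],
  [0.4,0.106,-0.06,0,0],
  [0.4,0.111,-0.06,-0.002,0],
  [0.4,0.115,-0.06,-0.004,0],
  [0.4,0.12,-0.06,-0.006,0],
  [0.4,0.126,-0.06,-0.008,0],
  [0.4,0.132,-0.06,-0.01,0],
  [0.4,0.139,-0.06,-0.01,0],
  [0.4,0.145,-0.06,-0.01,0],
  [0.4,0.145,-0.06,-0.01,0],
  [0.4,0.145,-0.06,-0.01,0],
])

```text
clock: 51.4
tool_pos: [0.4944, 0.0844, 0.1109]
tool_rot: [[0.118, 0.993, 0.0], [0.993, -0.118, 0.0], [0.0, 0.0, -1.0]]
wrist_force: [-0.2, -0.7, -2.5]
finger_gap: 0.0591
grip_force: 8.0
```

```bash
cat > st.py <<'E'
from h import *
s=sense(); print(s["tool_pos"],s["wrist_force"],s["finger_gap"],s["grip_force"])
c,sn=np.cos(YAW),np.sin(YAW); Rf=np.array([[c,sn],[-sn,c]])
def f(p): p=np.array(p); return np.round(np.r_[Rf@(p[:2]-F0)*1000,p[2]*1000])
print("TCP feeder",f(s["tool_pos"]))
for cm in ["wrist","scene","top"]:
  im=camera(cm); cv2.imwrite(f"pics/st_{cm}.png",im["img"])
  for t in ["cup"]:
    for d in spot_point(t,cm)[:2]: print(cm,"bottom",f(d["at"]),round(d["confidence"],2))
    for d in recognise(t,cm)[:2]: print(cm,"surf",f(d["at"]),round(d["confidence"],2))
  for d in spot_point("spacer0",cm)[:6]: print(cm,"sp",f(d["at"]),round(d["confidence"],2))
E
python3 st.py
```

```text
[0.49437408 0.08440538 0.11087243] [-0.17211994 -0.66279502 -2.47434892] 0.0590838993217839 7.992870991402015
TCP feeder [-14. -98. 111.]
wrist bottom [ -15. -139.   88.] 0.58
wrist surf [ -16. -100.  133.] 0.8
wrist surf [121. -52. 113.] 0.15
wrist sp [  -9. -114.  106.] 0.79
wrist sp [ -17. -131.  107.] 0.68
wrist sp [  -6. -131.   92.] 0.66
wrist sp [ -26. -119.  109.] 0.6
wrist sp [ -25. -124.   89.] 0.53
scene bottom [ -17. -137.   91.] 0.61
scene surf [   6. -134.  127.] 0.73
scene surf [ 42.  75. 276.] 0.6
```

Emit:
arm_command([
  [0.4,0.006,0,0.001,0],
  [0.4,0.0125,0,0.0035,0],
  [0.4,0.018,0,0.0065,0],
  [0.4,0.024,0,0.01,0],
  [0.4,0.0285,0,0.0145,0],
  [0.4,0.033,0,0.0195,0],
  [0.4,0.033,0,0.0195,0],
  [0.4,0.033,0,0.0195,0],
])

```text
clock: 52.67
tool_pos: [0.4977, 0.117, 0.0908]
tool_rot: [[0.118, 0.993, -0.001], [0.993, -0.118, 0.0], [0.0, -0.001, -1.0]]
wrist_force: [-0.2, -0.3, -0.8]
finger_gap: 0.0584
grip_force: 8.0
```

```bash
python3 st.py
```

```text
[0.49774463 0.1169952  0.09084352] [-0.24485945 -0.27609992 -0.82693015] 0.05836386232950137 7.999861709722609
TCP feeder [-15. -65.  91.]
wrist bottom [ -15. -134.  104.] 0.94
wrist surf [-22. -71. 122.] 0.57
wrist sp [  -5. -107.  103.] 0.85
wrist sp [ -26. -113.  110.] 0.8
scene bottom [ -14. -136.  111.] 0.79
scene surf [  -0. -115.  139.] 0.92
scene surf [  38. -244.    3.] 0.24
top bottom [ -16. -141.  103.] 0.76
top bottom [ 241. -437.    2.] 0.49
top surf [  -5. -137.  131.] 0.74
```

Emit:
arm_command([
  [0.4,0.005,0,0.006,0],
  [0.4,0.0085,0,0.0125,0],
  [0.4,0.01,0,0.016,0],
  [0.4,0.011,0,0.02,0],
  [0.4,0.0115,0,0.024,0],
  [0.4,0.0115,0,0.024,0],
  [0.4,0.0115,0,0.024,0],
  [0.4,0.0115,0,0.024,0],
])

```text
clock: 53.93
tool_pos: [0.4993, 0.1278, 0.0673]
tool_rot: [[0.119, 0.993, -0.001], [0.993, -0.119, -0.0], [-0.0, -0.001, -1.0]]
wrist_force: [-0.3, 1.0, -1.2]
finger_gap: 0.0586
grip_force: 8.0
```

```bash
python3 st.py
```

```text
[0.49930206 0.12781121 0.0672567 ] [-0.32027628  1.004237   -1.16062836] 0.058553400603419244 7.999887402766035
TCP feeder [-15. -54.  67.]
wrist surf [-16. -53. 135.] 0.62
scene bottom [ -13. -131.  121.] 0.71
scene surf [  -1. -104.  141.] 0.97
top bottom [  39. -244.    1.] 0.66
top bottom [ -17. -130.  117.] 0.65
```

Emit:
arm_command([
  [0.4,0.001,0,0.006,0],
  [0.4,0.002,0,0.012,0],
  [0.4,0.002,0,0.018,0],
  [0.4,0.002,0,0.022,0],
  [0.4,0.002,0,0.022,0],
  [0.4,0.002,0,0.022,0],
])

```text
clock: 55.03
tool_pos: [0.4992, 0.1298, 0.0449]
tool_rot: [[0.119, 0.993, -0.001], [0.993, -0.119, -0.0], [-0.001, -0.001, -1.0]]
wrist_force: [-0.8, 1.0, -1.2]
finger_gap: 0.0587
grip_force: 8.0
```

```bash
python3 st.py
```

```text
[0.49923972 0.12979667 0.04485862] [-0.76564282  0.96186499 -1.23479564] 0.05869974524635803 7.997849798339303
TCP feeder [-15. -52.  45.]
wrist surf [-17. -46. 120.] 0.66
wrist sp [-21.  -4.  54.] 0.85
scene bottom [ -15. -113.  134.] 0.65
scene surf [  -7. -102.  139.] 0.69
scene sp [-9. 21. 49.] 0.6
scene sp [-30.  17.  45.] 0.59
scene sp [-37.  58.  38.] 0.59
scene sp [ -3. -13.  49.] 0.48
top bottom [ -18. -114.  131.] 0.61
top surf [  -0. -119.  128.] 0.67
```

Emit:
arm_command([
  [0.4,0.005,0.008,0,0],
  [0.4,0.005,-0.008,0,0],
  [0.4,0.005,0.008,0,0],
  [0.4,0.005,-0.008,0,0],
  [0.4,0.01,0,-0.02,0],
  [0.4,0.01,0,-0.06,0],
  [0.4,0.01,0,-0.06,0],
  [0.4,0.01,0,-0.06,0],
  [0.4,0.01,0,-0.06,0],
  [0.4,0.01,0,-0.06,0],
])

```text
clock: 56.47
tool_pos: [0.5006, 0.1397, 0.1045]
tool_rot: [[0.119, 0.993, -0.001], [0.993, -0.119, -0.0], [-0.0, -0.001, -1.0]]
wrist_force: [-1.2, 0.1, -1.2]
finger_gap: 0.0584
grip_force: 8.0
```

```bash
python3 st.py
```

```text
[0.50060534 0.13968878 0.10450005] [-1.23480847  0.09007258 -1.16536221] 0.058396371198109365 7.999897190602496
TCP feeder [-15. -42. 105.]
wrist bottom [ -15. -106.  121.] 0.69
wrist surf [-17. -46. 140.] 0.69
wrist sp [-6. -1. 44.] 0.93
wrist sp [-7. 19. 47.] 0.87
wrist sp [-40.  91.  38.] 0.85
wrist sp [-29.  -2.  45.] 0.66
wrist sp [-29.  17.  49.] 0.57
scene bottom [ -15. -102.  125.] 0.82
scene surf [ -1. -87. 160.] 0.73
scene sp [128. -76.  86.] 0.72
scene sp [-7. -3. 46.] 0.64
scene sp [-9. 18. 48.] 0.6
scene sp [-46.  87.  36.] 0.56
scene sp [-21.  -3.  50.] 0.39
scene sp [-25.  18.  45.] 0.36
top bottom [ -18. -106.  124.] 0.79
top bottom [126. -10. 160.] 0.63
top surf [  -5. -104.  152.] 0.89
top sp [125.  77. 258.] 0.5
```

The cup now weighs only its own 1.2 N, and five spacers lie in the hopper. I carry the cup back over the mat and loosen the grip so it swings upright.

```bash
python3 - <<'E'
from h import *
go(.5255,-.068,.14)
E
```

```text
go [-0.2036  0.049  -0.0346] turn 0
```

Emit:
arm_command([
  [0.4,0,0,-0.025,0],
  [0.4,0,0,-0.05,0],
  [0.4,-0.03,0.007,-0.055,0],
  [0.4,-0.06,0.014,-0.055,0],
  [0.4,-0.09,0.021,-0.055,0],
  [0.4,-0.12,0.028,-0.055,0],
  [0.4,-0.15,0.035,-0.055,0],
  [0.4,-0.18,0.042,-0.045,0],
  [0.4,-0.204,0.049,-0.035,0],
  [0.4,-0.204,0.049,-0.01,0],
  [0.4,-0.204,0.049,0.01,0],
  [0.4,-0.204,0.049,0.01,0],
  [0.4,-0.204,0.049,0.01,0],
  [0.4,-0.204,0.049,0.01,0],
])

```text
clock: 58.23
tool_pos: [0.526, -0.068, 0.0964]
tool_rot: [[0.118, 0.993, 0.001], [0.993, -0.118, 0.0], [0.0, 0.001, -1.0]]
wrist_force: [-0.1, -0.6, -2.0]
finger_gap: 0.0583
grip_force: 8.0
```

Emit:
arm_command([
  [0.4,0,0,0,0],
  [0.4,0,0,0,0],
  [0.4,0,0,0,0],
  [0.4,0,0,0,0],
], grip_force=4)

```text
clock: 58.57
tool_pos: [0.5256, -0.0685, 0.0959]
tool_rot: [[0.119, 0.993, 0.001], [0.993, -0.119, -0.0], [-0.0, 0.001, -1.0]]
wrist_force: [-0.1, -0.6, -0.8]
finger_gap: 0.0586
grip_force: 4.0
```

```bash
python3 st.py | grep -v sp
```

```text
[ 0.52564892 -0.06845315  0.0959383 ] [-0.09921656 -0.6276643  -0.80900889] 0.05857225032813081 3.999955054291604
TCP feeder [  35. -246.   96.]
wrist bottom [  33. -284.   84.] 0.69
wrist surf [  35. -252.  114.] 0.68
scene bottom [  35. -281.   83.] 0.79
scene surf [  50. -262.  109.] 0.72
top bottom [-25.  16.  46.] 0.69
top bottom [129.  77. 260.] 0.32
top surf [ 194. -247.   77.] 0.19
```

Emit:
arm_command([
  [0.4,-0.02,0,0,0],
  [0.4,-0.04,0,0,0],
  [0.4,-0.02,0,0,0],
  [0.4,0,0,0,0],
  [0.4,-0.02,0,0,0],
  [0.4,-0.04,0,0,0],
  [0.4,-0.02,0,0,0],
  [0.4,0,0,0,0],
  [0.4,0,0,0,0],
  [0.4,0,0,0,0],
  [0.4,0,0,0,0],
  [0.4,0,0,0,0],
], grip_force=3)

```text
clock: 60.17
tool_pos: [0.5253, -0.0691, 0.0953]
tool_rot: [[0.119, 0.993, -0.0], [0.993, -0.119, -0.0], [-0.0, -0.0, -1.0]]
wrist_force: [0.3, -0.1, -0.9]
finger_gap: 0.0584
grip_force: 3.0
```

```bash
python3 st.py | grep -v sp
```

```text
[ 0.5252655  -0.0690944   0.09530376] [ 0.26079101 -0.10520689 -0.8852425 ] 0.05843999106923441 3.000064802272391
TCP feeder [  35. -247.   95.]
wrist bottom [  32. -256.   58.] 0.96
wrist surf [  34. -260.  108.] 0.97
scene bottom [  36. -256.   61.] 0.77
scene surf [  57. -245.   87.] 0.47
top surf [128.   2. 177.] 0.38
```

Emit:
arm_command([
  [0.4,0,0,0.02,0],
  [0.4,0,0,0.035,0],
  [0.4,0,0,0.045,0],
  [0.4,0,0,0.048,0],
  [0.4,0,0,0.048,0],
  [0.4,0,0,0.048,0],
])

```text
clock: 61.27
tool_pos: [0.5257, -0.0683, 0.0478]
tool_rot: [[0.119, 0.993, 0.0], [0.993, -0.119, 0.0], [0.0, 0.0, -1.0]]
wrist_force: [-0.2, 0.5, -1.6]
finger_gap: 0.0583
grip_force: 3.0
```

```bash
python3 st.py | grep -v sp; python3 - <<'E'
from h import *
im=camera("scene"); m=plane
for t in ["mat","cup"]:
  for d in outline_of(t,"scene")[:1]:
    p=plane(np.argwhere(d["region"])[:,::-1].astype(float),im,0.001); print(t,p.min(0),p.max(0),d["confidence"])
  for d in spot_point(t,"scene")[:1]: print(t,d["at"])
E
```

```text
[ 0.52569967 -0.06827606  0.04780527] [-0.21029065  0.47347593 -1.62752416] 0.05834840378401324 3.0000267561740657
TCP feeder [  35. -246.   48.]
wrist bottom [  35. -254.   11.] 0.7
wrist surf [  36. -260.   62.] 0.74
scene bottom [  32. -256.   15.] 0.54
scene surf [ 213. -240.   71.] 0.39
scene surf [ 41.  82. 284.] 0.35
mat [ 0.48269167 -0.12377579  0.001     ] [ 0.59198038 -0.00560911  0.001     ] 0.8
mat [0.5256, -0.0692, 0.0027]
cup [ 0.43317412 -0.10587122  0.001     ] [ 0.54923034 -0.04823907  0.001     ] 0.59
cup [0.525, -0.0747, 0.0142]
```

Emit:
arm_command([
  [0.4,0.006,0.002,0,0],
  [0.4,0.006,0.002,0.004,0],
  [0.4,0.006,0.002,0.008,0],
  [0.4,0.006,0.002,0.01,0],
  [0.4,0.006,0.002,0.012,0],
  [0.4,0.006,0.002,0.012,0],
  [0.4,0.006,0.002,0.012,0],
])

```text
clock: 62.7
tool_pos: [0.528, -0.0627, 0.0352]
tool_rot: [[0.119, 0.993, -0.0], [0.993, -0.119, 0.0], [0.0, -0.0, -1.0]]
wrist_force: [0.2, -0.3, -1.8]
finger_gap: 0.0584
grip_force: 3.0
```

```bash
python3 st.py | grep -v sp;python3 -c "
from h import *
for c in ['wrist','scene']:
  camera(c)
  for d in spot_point('cup',c)[:1]: print(d['at'])"
```

```text
[ 0.52798814 -0.06271664  0.03521697] [ 0.20333876 -0.32421271 -1.84103395] 0.058439200378076026 2.9999893391141086
TCP feeder [  36. -240.   35.]
wrist bottom [  36. -246.   -2.] 0.92
wrist surf [  35. -256.   50.] 0.68
wrist surf [  -5. -107.   13.] 0.47
scene bottom [  35. -249.    3.] 0.73
scene surf [  60. -241.   25.] 0.53
top bottom [-9. -3. 46.] 0.46
[0.5255, -0.0742, 0.0015]
[0.5275, -0.0713, 0.0036]
```

Emit:
arm_command([
  [0.4,0.003,0,0.001,0],
  [0.4,0.003,0,0.002,0],
  [0.4,0.003,0,0.003,0],
  [0.4,0.003,0,0.004,0],
  [0.4,0.003,0,0.004,0],
])

```text
clock: 63.92
tool_pos: [0.5285, -0.0598, 0.0313]
tool_rot: [[0.119, 0.993, 0.0], [0.993, -0.119, 0.0], [0.0, 0.0, -1.0]]
wrist_force: [0.4, -0.4, 1.1]
finger_gap: 0.0583
grip_force: 3.0
```

```bash
python3 -c "
from h import *
s=sense(); print(s['tool_pos'],s['wrist_force'],s['finger_gap'])
for c in ['wrist','scene']:
  camera(c)
  for d in spot_point('cup',c)[:1]: print(d['at'])"
```

```text
[ 0.52849853 -0.05978143  0.03125987] [ 0.38658685 -0.38105854  1.08908372] 0.05827563052105094
[0.528, -0.0677, -0.0019]
[0.5275, -0.0666, 0.0023]
```

Emit:
arm_command([
  [0.66,0,0,0,0],
  [0.7,0,0,0,0],
  [0.8,0,0,0,0],
  [1,0,0,0,0],
  [1,0,0,0,0],
  [1,0,0,0,0],
  [1,0,0,0,0],
  [1,0,0,-0.03,0],
  [1,0,0,-0.07,0],
  [1,0,0,-0.11,0],
  [1,0,0,-0.15,0],
  [1,0,0,-0.2,0],
  [1,-0.04,0,-0.24,0],
  [1,-0.08,0,-0.24,0],
  [1,-0.12,0,-0.24,0],
  [1,-0.16,0,-0.24,0],
  [1,-0.2,0,-0.24,0],
  [1,-0.2,0,-0.24,0],
])

```text
clock: 65.62
tool_pos: [0.5025, -0.2656, 0.2711]
tool_rot: [[0.126, 0.992, -0.001], [0.992, -0.126, -0.002], [-0.002, -0.001, -1.0]]
wrist_force: [-1.0, -0.7, 0.2]
finger_gap: 0.094
grip_force: 0.0
```

```bash
python3 - <<'E'
from h import *
s=sense(); print(s['tool_pos'],s['wrist_force'])
ims={c:camera(c) for c in ['wrist','scene','top']}
for c in ims:
  camera(c)
  for t in ["cup","mat","socket","rod_tip","lens","flux","driver"]:
    for d in spot_point(t,c)[:1]: print(c,t,np.round(d["at"],3),round(d["confidence"],2))
cv2.imwrite("pics/end.png",np.hstack([cv2.resize(ims["scene"]["img"][170:320,100:480],(800,316))]))
a=cv2.resize(ims["scene"]["img"][140:320,100:480],(800,379)); b=cv2.resize(ims["top"]["img"][150:330,150:560],(480,211)); w=ims["top"]["img"][190:300,300:420]
w=cv2.resize(w,(240,220))
o=np.zeros((600,800,3),np.uint8); o[:379]=a; o[380:591,:480]=b; o[380:600,500:740]=w
cv2.imwrite("pics/end.png",o)
E
```

```text
[ 0.50251802 -0.26556039  0.27105099] [-1.02391394 -0.73689515  0.18324321]
wrist cup [ 0.524 -0.072 -0.005] 0.81
wrist mat [ 0.497 -0.261  0.001] 0.7
wrist rod_tip [ 0.709 -0.276 -0.001] 0.44
wrist lens [ 0.697 -0.089  0.001] 0.82
wrist flux [ 0.381 -0.144  0.004] 0.66
wrist driver [ 0.705 -0.279 -0.002] 0.9
scene cup [ 0.525 -0.072 -0.001] 0.85
scene mat [ 0.525 -0.064  0.   ] 0.6
scene socket [0.654 0.248 0.262] 0.82
scene rod_tip [0.653 0.24  0.265] 0.86
scene lens [ 0.689 -0.089  0.004] 0.85
scene flux [ 0.378 -0.144 -0.003] 0.58
scene driver [ 0.709 -0.282  0.   ] 0.74
top cup [ 0.527 -0.073 -0.003] 0.81
top mat [ 0.529 -0.071  0.003] 0.71
top socket [0.657 0.243 0.258] 0.69
top rod_tip [0.654 0.244 0.26 ] 0.62
top lens [ 0.689 -0.089 -0.002] 0.64
top flux [ 0.377 -0.143  0.002] 0.73
top driver [ 0.711 -0.281  0.002] 0.84
```

View pics/end.png

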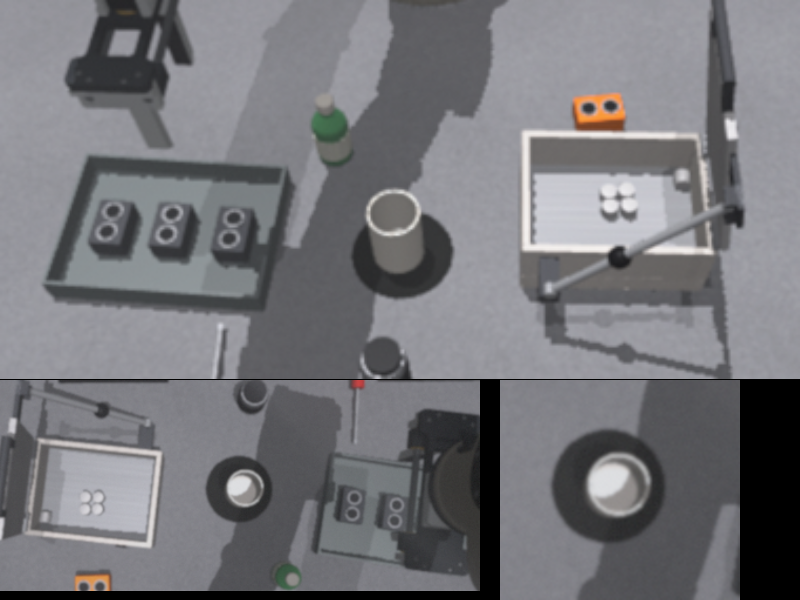

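The last picture shows the three carriers flat in the tray and the hood propped on the rod. Five spacers lie in the hopper, around (618,200) and (682,177). The empty cup stands upright within about 5 mm of the mat's centre, and the bystanders have not moved. Handing in.

```bash
python3 -c "
from station import *
print(sign_off())"
```

```text
the job is handed in; nothing more can be done
None
```

The job is handed in, at about 66 s on the robot's clock: three carriers lie flat in the tray, the hood is propped on the rod, all five spacers seen are in the hopper, and the empty cup stands about 5 mm from the mat's centre, with lens barrel, bottle and screwdriver where they were.

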